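# Unload the weld fixture and cover it

### The job

Empty the weld fixture: the finished spacers sit too snugly in their nests to be gripped, so press each one down at the end that lies over the cut-away floor, which tips its other end up out of the nest, then lift it out and lay it flat on the floor of the parts tray, the spacers side by side and not on top of each other. When every nest is empty, lift the fixture's sheet-metal cover up and off its two-prong hook and set it over the fixture, fully down. Leave the hammer and the piece of angle iron where they are.

Things in the scene. Friction and masses are not known exactly. Their poses are not given: they have to be found in the camera images.
- fixture: Weld fixture fixed to the table: aluminium block 168 (its x) x 184 (y) x 67 mm high on a 10 mm flange 200 mm long. Origin: centre of underside, z up. Three like nests in its top, side by side at y = -56, 0, +56 mm, each 140 mm long along x (-70 to +70) and 44 mm wide, 12 mm walls between. The cover seats on its rim.
- nest1 (a point): Middle of the ridge in a nest's floor, at fixture x = +0.5 mm, 36 mm above the table, 31 mm below the rim. Towards the fixture's +x the floor is level; towards -x it is cut away, sloping down at 22 degrees to the end wall.
- nest2 (a point): The same point of the middle nest.
- nest3 (a point): The same point of the third nest.
- spacer1: Steel box-section spacer with welded end caps, 130 (its x) x 40 (y) x 30 mm high, 0.4 kg; None if absent (two or three are present, all alike). Origin: centre of underside. Starts level in a nest, x along the fixture's x, middle at fixture x = +3.5 mm, 3 mm on the level side of the ridge; top 1 mm below the rim, 2 mm of space at each side, 1.5 mm at the +x end, 8.5 mm at the -x end.
- spacer1_mid (a point): Centre of the spacer's solid. 2 N on its top near its -x end tips it by 22 degrees onto the slope, where it stays by itself: the top at the -x end goes 20 mm below the rim, the upper edge of the +x end stands 21 mm above it.
- spacer2: Spacer like spacer1, in another nest; None if absent.
- spacer2_mid (a point): Centre of spacer2's solid.
- spacer3: Spacer like spacer1, in another nest; None if absent.
- spacer3_mid (a point): Centre of spacer3's solid.
- tray: Loose open grey sheet-steel parts tray, 190 (its x) x 236 (y) x 30 mm high, walls and floor 4 mm, 1.4 kg. Origin: centre of underside. Starts empty on the table at one side of the fixture, left or right; room for three spacers side by side along its y, each lying along its x.
- stand: Fixed hook stand at the other side of the fixture. Origin on the table straight below the middle of the hanging cover's handle. Its 25 mm square post, 252 mm high, stands at x = +150 mm on a base plate 90 x 120 x 14 mm.
- prongs (a point): On the stand, midway between its two level round prongs (8 mm thick, along the stand's x, at y = -38 and +38 mm), at the level of their upper side, 240 mm above the table. They run from the post to x = -30 mm and end at -40 mm in tips bent up 14 mm: to come off, a bar must be raised over the tips and moved towards the stand's -x.
- cover: Loose sheet-steel cover, 0.5 kg: 186 (its x) x 202 (y) mm, 21 mm high with edges turned down all round; inside 180 x 196 mm, 18 mm deep: it fits over the fixture's block, x along x, either way round, with 6 mm of play each side. Origin: centre of the level of its lower edges. Seated, that is 49 mm above the table.
- cover_handle (a point): Middle of the cover's handle bar, 69 mm above its origin: 12 x 12 mm in section, 134 mm long along the cover's y, underside 42 mm above the sheet, a 10 mm leg at each end. Starts hanging level with this bar lying across both prongs, cover axes along the stand's; the 68 mm of bar between the prongs is free.
- hammer: Bystander: ball-peen hammer lying beyond the fixture, wooden handle along its x, about 260 mm long, head at its +x end. Origin under the middle of the handle. Leave alone.
- angle_offcut: Bystander: piece of steel angle 36 x 36 mm, 100 mm long along its x, lying beyond the fixture. Origin: centre of its underside. Leave alone.
There are look-alikes about, which are no part of the job. Leave any green look-alike of the spacer2 alone. Leave any orange look-alike of the spacer3 alone.

How it is judged:
On the way, in this order (a step that is already met when the one before it is completed fails the run):
1. a spacer has been tipped up (at least 16 degrees) out of its nest (angle between any of spacer1, spacer2, spacer3's own x axis and vertical below 1.29 rad), for 0.1 s.
2. every spacer lies flat on the floor of the tray (x of spacer1_mid in the frame of tray between -0.045 and 0.045 m and y of spacer1_mid in the frame of tray between -0.11 and 0.11 m and z of spacer1_mid in the frame of tray between 0.01 and 0.03 m and angle between spacer1's own x axis and vertical between 1.42 and 1.72 rad and x of spacer2_mid in the frame of tray between -0.045 and 0.045 m and y of spacer2_mid in the frame of tray between -0.11 and 0.11 m and z of spacer2_mid in the frame of tray between 0.01 and 0.03 m and angle between spacer2's own x axis and vertical between 1.42 and 1.72 rad and x of spacer3_mid in the frame of tray between -0.045 and 0.045 m and y of spacer3_mid in the frame of tray between -0.11 and 0.11 m and z of spacer3_mid in the frame of tray between 0.01 and 0.03 m and angle between spacer3's own x axis and vertical between 1.42 and 1.72 rad), for 0.2 s.
At the end, for the whole second after the job is handed in: Every spacer lies flat (8 degrees) on the tray's floor, middle within 45 mm of the tray's middle along x and 110 mm along y; the cover sits level, fully down (4 mm), centred (14 mm) and square (6 degrees) on the fixture; all at rest (all of step 2 and z of cover in the frame of fixture between 0.044 and 0.053 m and horizontal distance between cover and fixture below 0.014 m and angle between the x axis of cover and the x axis of fixture, either way round below 0.1 rad and angle between cover's own z axis and vertical below 0.04 rad and linear speed of each of cover, spacer1, spacer2, spacer3, tray below 0.02 m/s); the robot touches nothing.
It fails at once if a bystander (hammer, angle offcut) is moved more than 30 mm (distance of any of hammer, angle_offcut from where it was at the start of the episode above 0.03 m).
Of spacer1, spacer2, spacer3 only 2 to 3 are there at a start; the rules pass over those that are not, and their reading is None.
At some moment in a run one of tray, spacer1, spacer2, spacer3 may be knocked a few centimetres aside while the robot is not near it.
Once in a run the grip may slacken for a moment while it holds something.
It also fails if it takes over 210 s, if anything falls off the work surface, if the arm or the gripper's body presses on something with over 40 N, if the wrist force passes 120 N, or if a joint passes its speed limit or range.

### The arm

A 6-joint arm with a two-finger parallel gripper is mounted at the origin on the work surface. World frame = base frame: x ahead of the robot, y to its left, z up, the work surface at z = 0. Lengths are in m, angles in rad, forces in N, time in s.
With the tool pointing down it reaches from about 0.375 to 0.9 m from the base axis. Payload 3.1 kg.
Tool frame: the origin (TCP) lies midway between the tips of the shut fingers; the grasp point (between the pads) lies 19 mm behind it; z points along the fingers, y is the direction in which the jaws open and shut (so a half turn about z gives the same grasp; the last joint's range is limited). The gripper opens to 85 mm and grips with 20 to 120 N. Pads are 22 mm wide; open, the fingers measure 114 mm over their backs; the gripper's body (76 mm by 85 mm) begins 54 mm behind the grasp point. The pads swing forward as they close: fully open they stand 13 mm farther back than shut.
Start: joints at [1.109, 0.527, 1.433, -0, 1.181, -0.178], TCP at [0.174, 0.6, 0.231] pointing down, gripper open.
Joint ranges: [-3.08, 3.08], [-0.75, 2.2], [0.22, 2.44], [-1.43, 4.57], [0, 2.65], [-2.85, 2.85]. Speed limits (rad/s): [2.79, 2.79, 3.14, 3.14, 3.14, 3.14].

### API

Orientations are given as a unit quaternion [x, y, z, w].
In Python, from station import manip gives the robot as it stands. The module is installed in compiled form; this text tells all that it offers.
- The arm moves only by the tool drive_tool, never from a script. Its argument "deltas" is one flat list of numbers, 4 for each row, row after row: the shift along the tool's x, y, z in cm, then the turn about the tool's z in degrees. A call has 1 to 12 rows; each row is the pose to reach, as a shift and turn from the pose measured when the call began, along the tool's axes at that moment; what a row does not reach only later rows make up. A row lasts 1/10 s, in which the tool goes at most 50 mm and 8.59 degrees, less where a joint would pass 70% of its speed; a pose out of reach is approached as far as the arm can. A call with a gripper value outside its range is refused whole. "hand" is the finger opening in cm, from 0 to 8.54, set as the call begins (left out, the last holds). The fingers move at their own pace and stop on an object; "squeeze" is the grip in N (left out, the last holds). Time passes only in rows, so rows that repeat a pose let the fingers close. It gives the time, the measured TCP pose, the force and the opening at its end, in the units of the state.
- manip.sense(): the state, without advancing time (a new reading comes with each control period).
- manip.snapshot(name): name is "scene" or "top" or "wrist"; returns a dict with "frame" (420x560x3 uint8, red, green, blue), "depth" (420x560 float32, m along the optical axis (not along the pixel's ray), 0 where there is no reading), "fx", "fy", "cx", "cy" (pixels), "R" (3x3) and "t" (3): a world point X has camera coordinates R X + t. Camera axes: x right, y down, z forward; pixel columns grow to the right and rows downward; lengths in m; the calibration is good to about 2 mm. The wrist camera is an equidistant fisheye: a pixel r from the principal point sees the ray r / f radians off the axis. A picture is of the moment at which its call begins.
- manip.sign_off(): hands the job in, once; it reports no verdict.
The state is a dict: "t": time; "q": joint angles; "qd": joint speeds; "tau": joint torques, N m; "tcp_pos": TCP position; "tool_rot": TCP orientation; "force": force on the tool from outside, world axes, zero at the start; "ft_torque": the same for the moment, N m; "finger_gap": opening from 0.0 (shut) to 1.0 (fully open).
Only numpy, scipy, OpenCV 4.12 (cv2) and the standard library are available. Lean on these libraries where they do the work, as an engineer would, in place of code of your own. Each camera call takes 0.05 s, during which the arm holds its last target.

## Working session

There is one attempt and no reset: what is moved stays moved. The work goes in short steps, Python scripts to look and compute and a tool call to move; the robot and the scene stay as the last step left them, time stands still between calls to the robot, and variables do not carry over. Pictures are saved under pics/ and viewed, and the job is handed in when it is done.

Besides the shell and the picture viewer there is one more tool, called after ">>>" as name(argument=value, ...) on one line, values as JSON. drive_tool: Moves the arm, as the interface text tells. Its arguments: {"type":"object","properties":{"deltas":{"type":"array"},"hand":{"type":"number"},"squeeze":{"type":"number"}},"required":["deltas"]}

```bash
mkdir -p pics; ls; python3 - <<'E'
from station import manip
import cv2
s=manip.sense(); print(s)
for n in ["scene","top","wrist"]:
    d=manip.snapshot(n); cv2.imwrite(f"pics/{n}0.png",d["frame"][:,:,::-1]); print(n,d["fx"],d["fy"],d["cx"],d["cy"],d["R"],d["t"])
E
```

```text
pics
{'t': 0.0, 'q': array([ 1.10951305e+00,  5.28471003e-01,  1.43388877e+00, -1.07451683e-05,
        1.18138453e+00, -1.78507373e-01]), 'qd': array([-6.39091400e-04, -4.49587674e-04, -1.32712636e-03, -3.00228995e-04,
        6.95276797e-05, -2.19627330e-04]), 'tau': array([-9.39237325e-04, -4.42356598e+01, -1.78022307e+01, -1.08922634e-04,
        8.48446798e-03,  1.79546004e-05]), 'tcp_pos': array([0.17404912, 0.59954242, 0.23033494]), 'tool_rot': array([ 1.40915247e-01,  9.90021078e-01, -1.02280792e-03, -3.33595227e-04]), 'force': array([-1.30020346,  0.39128087, -0.75758863]), 'ft_torque': array([-0.06704381,  0.00867229,  0.02838566]), 'finger_gap': 0.9998862672911734}
scene 430.49640127497145 430.49640127497145 275.512275841992 211.01912962099516 [[-0.03346854  0.99941493 -0.00704626]
 [ 0.82614404  0.02369693 -0.56296046]
 [-0.56246412 -0.02466269 -0.82645379]] [ 0.00894372 -0.33419397  1.44861366]
top 398.2609602693545 398.2609602693545 277.54584491352 211.91529397926521 [[ 0.02938347 -0.99952841  0.00892032]
 [-0.98511746 -0.0304695  -0.16916026]
 [ 0.16935228 -0.00381705 -0.98554819]] [-0.03128549  0.52375707  1.0696418 ]
wrist 325.19226210127806 325.19226210127806 281.3011502179917 207.9202152374868 [[ 0.27909567  0.96026094 -0.00212943]
 [ 0.90706103 -0.26290418  0.32881862]
 [ 0.31519184 -0.09370337 -0.94439069]] [-0.62473218 -0.04135527  0.38045292]
```

View pics/scene0.png

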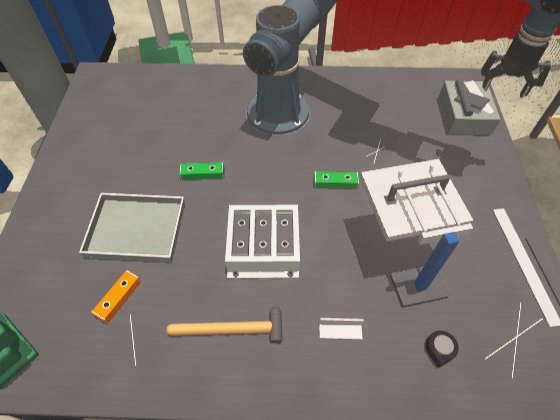

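View pics/top0.png

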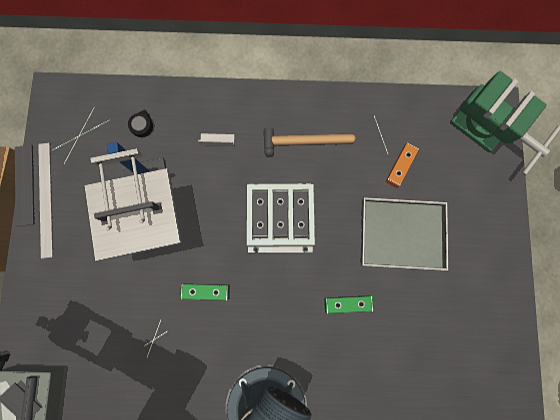

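View pics/wrist0.png

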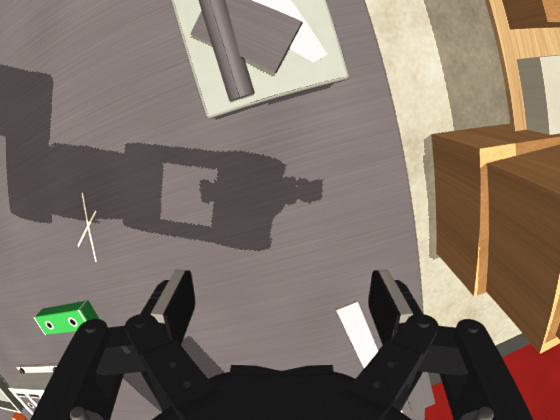

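```bash
cat > h.py <<'E'
from station import manip
import numpy as np, cv2
def w2p(d,X):
    X=np.atleast_2d(X); c=X@d["R"].T+d["t"]
    return np.c_[d["fx"]*c[:,0]/c[:,2]+d["cx"],d["fy"]*c[:,1]/c[:,2]+d["cy"]]
def p2w(d,px,z):
    px=np.atleast_2d(np.asarray(px,float)); r=np.c_[(px[:,0]-d["cx"])/d["fx"],(px[:,1]-d["cy"])/d["fy"],np.ones(len(px))]
    w=r@d["R"]; C=-d["R"].T@d["t"]
    return C+w*((z-C[2])/w[:,2])[:,None]
def cloud(d):
    v,u=np.mgrid[0:420,0:560]; z=d["depth"]
    c=np.stack([(u-d["cx"])/d["fx"]*z,(v-d["cy"])/d["fy"]*z,z],-1)
    return (c-d["t"])@d["R"]
E
python3 - <<'E'
from h import *
d=manip.snapshot("top"); s=manip.snapshot("scene")
cv2.imwrite("pics/topc.png",cv2.resize(d["frame"][170:265,235:330,::-1],None,fx=6,fy=6,interpolation=cv2.INTER_CUBIC))
cv2.imwrite("pics/scc.png",cv2.resize(s["frame"][190:285,210:315,::-1],None,fx=6,fy=6,interpolation=cv2.INTER_CUBIC))
cv2.imwrite("pics/topst.png",cv2.resize(d["frame"][130:270,70:210,::-1],None,fx=4,fy=4,interpolation=cv2.INTER_CUBIC))
cv2.imwrite("pics/toptr.png",cv2.resize(d["frame"][180:285,350:460,::-1],None,fx=5,fy=5,interpolation=cv2.INTER_CUBIC))
E
```

```text
(no output)
```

View pics/topc.png

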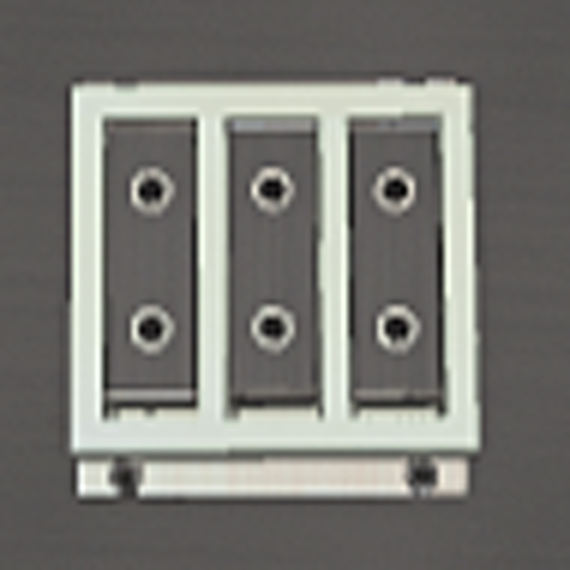

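View pics/scc.png

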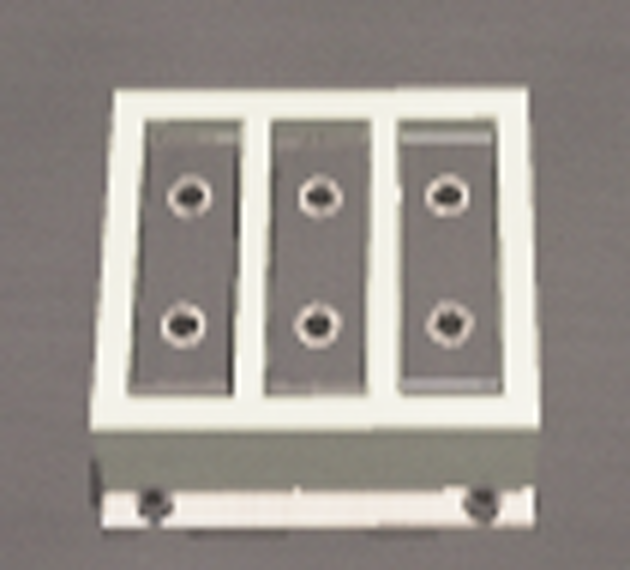

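View pics/topst.png

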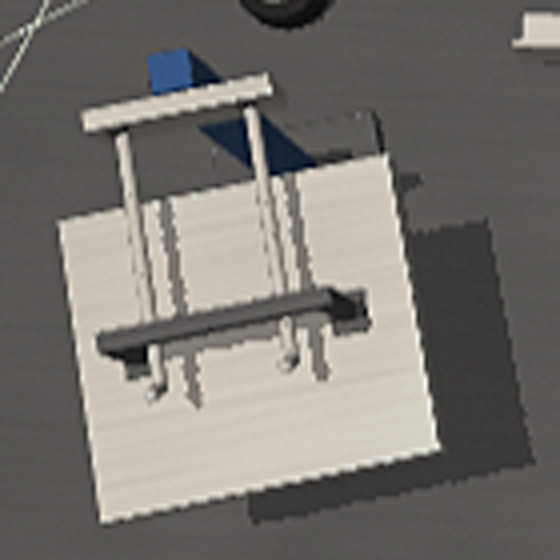

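View pics/toptr.png

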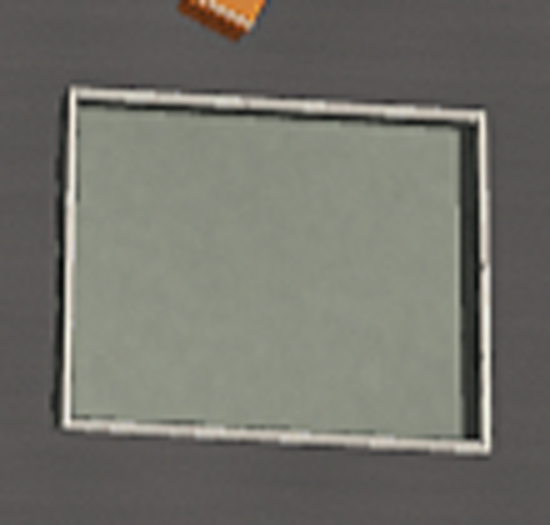

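```bash
python3 - <<'E'
from h import *
for n in ["top","scene"]:
    d=manip.snapshot(n); print(n,"cam",-d["R"].T@d["t"])
    # subpixel image crop: rim mask
    o,(x0,x1,y0,y1)=(("top",(235,330,170,265)) if n=="top" else ("scene",(210,315,190,285)))
    k=6; im=cv2.resize(d["frame"][y0:y1,x0:x1],None,fx=k,fy=k,interpolation=cv2.INTER_CUBIC)
    P=lambda q:(np.asarray(q,float)+.5)/k-.5+[x0,y0]
    if n=="top":
        C=[[71,84],[471,84],[479,450],[71,450]]; H=[[152,190],[152,328],[272,188],[273,328],[396,190],[398,328]]
        E=[[104,118],[195,118],[195,418],[104,418]]
    else:
        C=[[114,89],[529,89],[540,430],[92,430]]; H=[[190,196],[184,325],[320,196],[318,325],[447,196],[450,325]]
    W=p2w(d,P(C),.067); print("rim",np.round(W,4).tolist(),"c",W.mean(0)); print([np.linalg.norm(W[i]-W[i-1]) for i in range(4)])
    Hh=p2w(d,P(H),.066); print("holes",np.round(Hh,4).tolist())
    for i in range(3): print((Hh[2*i]+Hh[2*i+1])/2)
    cl=cloud(d); z=cl[...,2]
    m=(z>.062)&(z<.073)&(abs(cl[...,0]-W[:,0].mean())<.15)&(abs(cl[...,1]-W[:,1].mean())<.15)
    r=cv2.minAreaRect(cl[m][:,:2].astype(np.float32)); print("depth rim",r,np.median(z[m]))
    # tray
    fr=d["frame"].astype(int)
    m=(z>.023)&(z<.036)&(cl[...,1]<-.12)&(cl[...,1]>-.5)&(cl[...,0]>.3)&(cl[...,0]<.75)
    m2=np.uint8(m); nn,lab,st,ce=cv2.connectedComponentsWithStats(m2)
    for i in range(1,nn):
        if st[i,4]>60:
            r=cv2.minAreaRect(cl[lab==i][:,:2].astype(np.float32)); print("tray?",st[i],r)
    m=(z>.17)&(z<.21)&(cl[...,1]>.1)&(cl[...,0]>.2)&(cl[...,0]<.8)&(cl[...,1]<.6)
    nn,lab,st,ce=cv2.connectedComponentsWithStats(np.uint8(m))
    for i in range(1,nn):
        if st[i,4]>60: print("cover",st[i],cv2.minAreaRect(cl[lab==i][:,:2].astype(np.float32)),np.median(z[lab==i]))
    m=(z>.235)&(z<.26)&(cl[...,1]>.1)&(cl[...,0]>.2)&(cl[...,0]<.8)&(cl[...,1]<.6)
    nn,lab,st,ce=cv2.connectedComponentsWithStats(np.uint8(m))
    for i in range(1,nn):
        if st[i,4]>10: print("bar",st[i],cv2.minAreaRect(cl[lab==i][:,:2].astype(np.float32)),np.median(z[lab==i]))
E
```

```text
top cam [ 0.33573524 -0.01122924  1.1430615 ]
rim [[0.5977, 0.0732, 0.067], [0.6035, -0.1117, 0.067], [0.4341, -0.1177, 0.067], [0.4285, 0.066, 0.067]] c [ 0.51594617 -0.02254837  0.067     ]
[np.float64(0.16928260702593065), np.float64(0.18505396972531618), np.float64(0.169531858163789), np.float64(0.1838662898174623)]
holes [[0.5491, 0.034, 0.066], [0.4852, 0.0317, 0.066], [0.5518, -0.021, 0.066], [0.4869, -0.0233, 0.066], [0.5526, -0.078, 0.066], [0.4886, -0.0802, 0.066]]
[0.51715538 0.03285466 0.066     ]
[ 0.51932524 -0.02217946  0.066     ]
[ 0.52061676 -0.07912029  0.066     ]
depth rim ((0.516544759273529, -0.022819966077804565), (0.16828009486198425, 0.18326100707054138), 2.0238428115844727) 0.06733448628836394
tray? [387 142  32  44 608] ((0.6809656023979187, -0.37496694922447205), (0.040712181478738785, 0.133046954870224), 62.5692253112793)
tray? [362 197  86  73 691] ((0.47849956154823303, -0.37591469287872314), (0.24078316986560822, 0.1935735046863556), 88.4585189819336)
cover [  85  168   97   93 5064] ((0.48524588346481323, 0.3357451558113098), (0.18758980929851532, 0.
[... 1463 characters left out ...]
64897060394, 0.2033592313528061), 13.385785102844238) 0.19672356373508826
cover [443 180  30  45 538] ((0.4978422522544861, 0.42309537529945374), (0.12096239626407623, 0.03650738298892975), 13.754106521606445) 0.1967270192555549
cover [ 407  184   51   48 1341] ((0.5123319029808044, 0.36848145723342896), (0.11851471662521362, 0.07759592682123184), 14.366986274719238) 0.19675549980985207
cover [432 245  20  18 173] ((0.6375331878662109, 0.368069052696228), (0.033505383878946304, 0.018873561173677444), 60.1143913269043) 0.19130809508566046
bar [ 391  165   82   83 1401] ((0.5461699366569519, 0.3488498330116272), (0.20035260915756226, 0.13534381985664368), 14.263415336608887) 0.2465032091548227
```

```bash
cat >> h.py <<'E'
from scipy.spatial.transform import Rotation as Ro
FC=np.array([.5160,-.0235]); FY=np.radians(2.0)
def fix(x,y):
    c,s=np.cos(FY),np.sin(FY); return FC+[c*x-s*y,s*x+c*y]
def go(p,yaw=None,t=None):
    """p world target; yaw: wanted angle (deg) of tool y axis in world, mod 180"""
    s=manip.sense(); R=Ro.from_quat(s["tool_rot"]).as_matrix()
    d=R.T@(np.array(p)-s["tcp_pos"])*100
    cy=np.degrees(np.arctan2(R[1,1],R[0,1])); a=0
    if yaw is not None: a=-((yaw-cy+90)%180-90)
    print("t %.2f tcp %s yaw_y %.2f tilt %.2f gap %.1fmm F %s j6 %.2f"%(s["t"],np.round(s["tcp_pos"],4),cy,np.degrees(np.arccos(-R[2,2])),s["finger_gap"]*85.4,np.round(s["force"],1),s["q"][5]))
    print("DELTA cm",np.round(d,2),"turn",round(a,2))
E
python3 - <<'E'
from h import *
go([.174,.6,.40],92)
for y in (.056,0,-.056): print(fix(-48,0)if 0 else fix(-.048,y), fix(.055,y))
E
```

```text
t 0.35 tcp [0.1743 0.6    0.2311] yaw_y 73.80 tilt 0.03 gap 85.1mm F [-0.2  1.   0.1] j6 -0.18
DELTA cm [  0.03  -0.02 -16.89] turn -18.2
[0.46607487 0.03079071] [0.56901212 0.03438536]
[ 0.46802924 -0.02517518] [ 0.5709665  -0.02158053]
[ 0.46998361 -0.08114106] [ 0.57292087 -0.07754641]
```

>>> drive_tool(deltas=[0,0,-5,0,0,0,-10,-8,0,0,-17,-16,0,0,-17,-18,0,0,-17,-18], hand=0, squeeze=60)

```text
t: 0.85
tcp_pos: [0.175, 0.6017, 0.406]
tool_rot: [-0.016, 1.0, 0.004, 0.002]
force: [-0.6, 0.0, -0.6]
finger_gap: 0.142
```

```bash
python3 - <<'E'
from h import *
go([*fix(-.048,0),.25],92)
go([*fix(-.048,0.056),.25],92)
E
```

```text
t 0.85 tcp [0.175  0.6017 0.406 ] yaw_y 91.81 tilt 0.53 gap 12.2mm F [-0.6  0.  -0.6] j6 -0.49
DELTA cm [-27.24 -63.71  15.2 ] turn -0.19
t 0.85 tcp [0.175  0.6017 0.406 ] yaw_y 91.81 tilt 0.53 gap 12.2mm F [-0.6  0.  -0.6] j6 -0.49
DELTA cm [-27.22 -58.11  15.24] turn -0.19
```

>>> drive_tool(deltas=[-2,-5,0,0,-4,-10,0,0,-6,-15,0,0,-8,-20,0,0,-10,-25,0,0,-12,-30,0,0,-14,-35,0,0,-17,-40,0,0,-20,-45,0,0,-22,-50,0,0,-24,-55,0,0,-26,-60,0,0])

```text
t: 2.05
tcp_pos: [0.4313, 0.0571, 0.4008]
tool_rot: [-0.015, 1.0, 0.005, 0.001]
force: [0.7, 0.7, 0.1]
finger_gap: 0.002
```

```bash
python3 - <<'E'
from h import *
go([*fix(-.048,-.056),.12],92)
E
```

```text
t 2.05 tcp [0.4313 0.0571 0.4008] yaw_y 91.74 tilt 0.52 gap 0.2mm F [0.7 0.7 0.1] j6 -1.74
DELTA cm [ -3.41 -14.19  27.96] turn -0.26
```

>>> drive_tool(deltas=[-1,-5,4,0,-2,-9,8,0,-3,-14,12,0,-3.4,-14.2,16,0,-3.4,-14.2,20,0,-3.4,-14.2,24,0,-3.4,-14.2,28,0,-3.4,-14.2,28,0,-3.4,-14.2,28,0])

```text
t: 2.95
tcp_pos: [0.4688, -0.0807, 0.1188]
tool_rot: [-0.015, 1.0, 0.005, -0.001]
force: [-0.4, -0.4, 0.8]
finger_gap: -0.001
```

```bash
python3 - <<'E'
from h import *
go([*fix(-.048,-.056),.05],92)
d=manip.snapshot("wrist"); cv2.imwrite("pics/w1.png",d["frame"][:,:,::-1])
E
```

```text
t 2.95 tcp [ 0.4688 -0.0807  0.1188] yaw_y 91.72 tilt 0.62 gap -0.1mm F [-0.4 -0.4  0.8] j6 -2.02
DELTA cm [-0.13 -0.12  6.88] turn -0.28
```

View pics/w1.png

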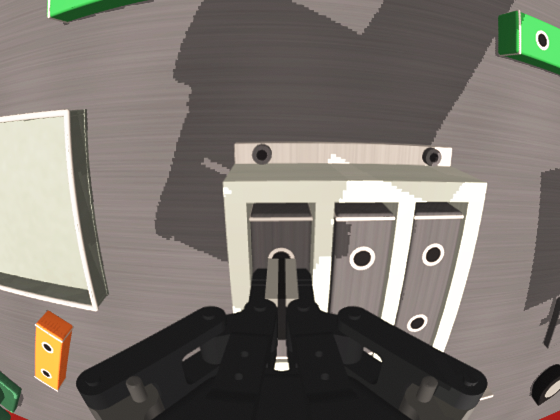

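>>> drive_tool(deltas=[-0.1,-0.1,3,0,-0.1,-0.1,4.5,0,-0.1,-0.1,5,0,-0.1,-0.1,5.5,0,-0.1,-0.1,6,0,-0.1,-0.1,6.5,0,-0.1,-0.1,7,0,-0.1,-0.1,7.2,0,-0.1,-0.1,7.2,0])

```text
t: 3.9
tcp_pos: [0.472, -0.0819, 0.052]
tool_rot: [-0.015, 1.0, 0.004, 0.003]
force: [-6.0, 1.0, 35.2]
finger_gap: -0.001
```

```bash
python3 - <<'E'
from h import *
go([*fix(-.048,-.056),.05],92)
d=manip.snapshot("scene"); cv2.imwrite("pics/s2.png",cv2.resize(d["frame"][150:300,190:340,::-1],None,fx=4,fy=4))
E
```

```text
t 3.90 tcp [ 0.472  -0.0819  0.052 ] yaw_y 91.76 tilt 0.51 gap -0.1mm F [-6.   1.  35.2] j6 -2.03
DELTA cm [0.2  0.08 0.2 ] turn -0.24
```

View pics/s2.png

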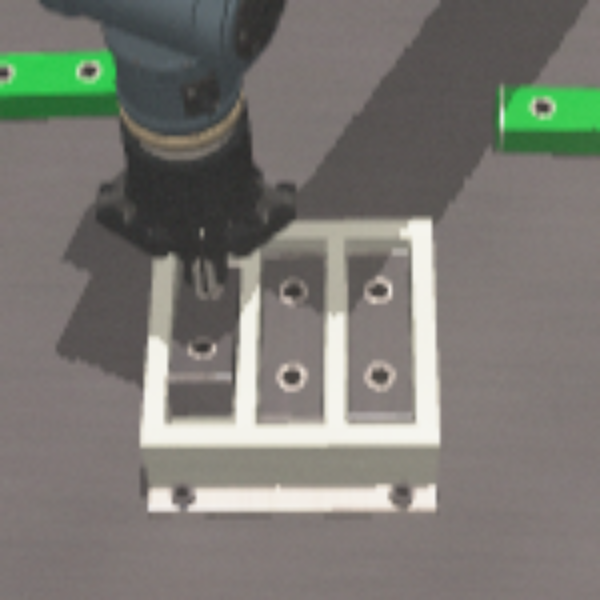

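>>> drive_tool(deltas=[0,0,-1,0,0,0,-4,0,0,0,-9,0,0,0,-13,0,-3,0,-16,0,-6,0,-16,0,-10,0,-16,0,-10,0,-16,0], hand=7)

```text
t: 4.75
tcp_pos: [0.5765, -0.0807, 0.2134]
tool_rot: [-0.016, 1.0, 0.003, 0.006]
force: [-0.6, -0.2, -0.1]
finger_gap: 0.823
```

```bash
python3 - <<'E'
from h import *
go([*fix(.055,-.056),.1],92)
for n in ("scene","top"):
    d=manip.snapshot(n); c=cloud(d)
    X=c[...,:2]-FC; Rm=np.array([[np.cos(FY),-np.sin(FY)],[np.sin(FY),np.cos(FY)]]); f=X@Rm
    for xx in np.arange(-.07,.075,.01):
        m=(abs(f[...,0]-xx)<.005)&(abs(f[...,1]+.056)<.014)&(c[...,2]<.12)
        if m.any(): print(n,round(xx,3),m.sum(),np.round(np.percentile(c[...,2][m],[10,50,90]),4))
    m=(abs(f[...,0])<.09)&(c[...,2]>.078)&(c[...,2]<.1)
    print("y range",np.percentile(f[...,1][m],[1,99]),"xmax",np.percentile(f[...,0][m],[50,99]),m.sum())
d=manip.snapshot("wrist"); cv2.imwrite("pics/w3.png",d["frame"][:,:,::-1])
E
```

```text
t 4.75 tcp [ 0.5765 -0.0807  0.2134] yaw_y 91.81 tilt 0.78 gap 70.3mm F [-0.6 -0.2 -0.1] j6 -1.94
DELTA cm [ 0.49  0.27 11.34] turn -0.19
scene -0.07 77 [0.0403 0.0536 0.066 ]
scene -0.06 23 [0.0414 0.0438 0.0449]
scene -0.05 25 [0.0453 0.048  0.0497]
scene -0.04 24 [0.05   0.0523 0.0545]
scene -0.03 23 [0.0535 0.0555 0.0581]
scene -0.02 26 [0.0576 0.0595 0.0616]
scene -0.01 26 [0.0615 0.064  0.0653]
scene 0.0 30 [0.0656 0.0679 0.0692]
scene 0.01 24 [0.0686 0.0717 0.0733]
scene 0.02 33 [0.0737 0.0759 0.0783]
scene 0.03 29 [0.0772 0.0797 0.0817]
scene 0.04 29 [0.082  0.0836 0.086 ]
scene 0.05 76 [0.0345 0.0826 0.0877]
scene 0.06 67 [0.063  0.0704 0.0793]
scene 0.07 19 [0.064  0.0654 0.0669]
y range [-0.07742231 -0.03793523] xmax [0.04525943 0.05638933] 166Traceback (most recent call last):
  File "<stdin>", line 10, in <module>
    return _quantile_unchecked(
        a, q, axis, out, overwrite_input, method, keepdims, weights)
    return _ureduce(a,
                    func=_quantile_ureduce_func,
    ...<5 lines>...
                    overwrite_input=overwrite_input,
                    method=method)
    r = func(a, **kwargs)
    result = _quantile(arr,
                       quantiles=q,
    ...<2 lines>...
                       out=out,
                       weights=wgt)
    slices_having_nans = np.isnan(arr[-1, ...])
                                  ~~~^^^^^^^^^
IndexError: index -1 is out of bounds for axis 0 with size 0
```

```bash
python3 - <<'E'
from h import *
go([*fix(.042,-.0565),.0665],92)
E
```

```text
t 4.85 tcp [ 0.5711 -0.0797  0.212 ] yaw_y 91.80 tilt 0.49 gap 70.4mm F [ 0.1 -0.5 -0.6] j6 -1.94
DELTA cm [ 1.17  0.05 14.55] turn -0.2
```

>>> drive_tool(deltas=[0.6,0.05,4,-0.2,1.2,0.05,8,-0.2,1.2,0.05,12,-0.2,1.2,0.05,13.5,-0.2,1.2,0.05,14.4,-0.2,1.2,0.05,14.6,-0.2,1.2,0.05,14.6,-0.2,1.2,0.05,14.6,-0.2], hand=5.4)

```text
t: 5.65
tcp_pos: [0.5603, -0.0787, 0.0672]
tool_rot: [-0.017, 1.0, 0.003, 0.003]
force: [0.7, 0.6, -0.0]
finger_gap: 0.631
```

```bash
python3 - <<'E'
from h import *
go([*fix(.042,-.0565),.0665],92)
d=manip.snapshot("wrist"); cv2.imwrite("pics/w3.png",d["frame"][:,:,::-1])
E
```

```text
t 5.65 tcp [ 0.5603 -0.0787  0.0672] yaw_y 92.00 tilt 0.52 gap 53.9mm F [ 0.7  0.6 -0. ] j6 -1.96
DELTA cm [0.04 0.02 0.07] turn -0.0
```

View pics/w3.png

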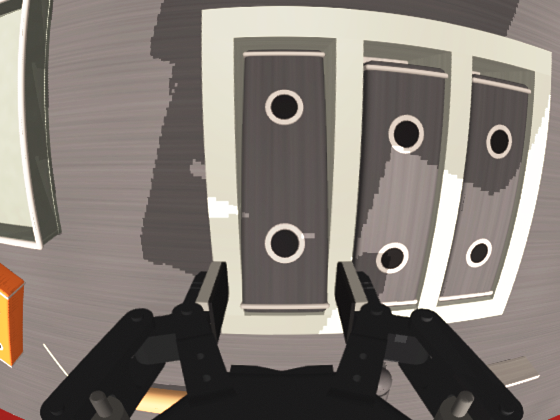

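>>> drive_tool(deltas=[0,0,0,0,0,0,0,0,0,0,0,0,0,0,0,0,0,0,0,0], hand=3.4, squeeze=80)

```text
t: 6.2
tcp_pos: [0.5611, -0.0789, 0.0682]
tool_rot: [-0.017, 1.0, 0.003, 0.004]
force: [-0.1, 0.4, 6.2]
finger_gap: 0.45
```

>>> drive_tool(deltas=[0,0,-1,0,0,0,-2,0,0,0,-4,0,0,0,-6,0,0,0,-8,0,0,0,-10,0,0,0,-10,0])

```text
t: 6.9
tcp_pos: [0.5621, -0.0801, 0.1711]
tool_rot: [-0.017, 1.0, 0.002, 0.007]
force: [0.1, -0.4, -2.8]
finger_gap: 0.447
```

```bash
python3 - <<'E'
from h import *
go([*fix(.042,-.0565),.2],92)
d=manip.snapshot("wrist"); cv2.imwrite("pics/w4.png",d["frame"][:,:,::-1])
d=manip.snapshot("scene"); cv2.imwrite("pics/s4.png",d["frame"][:,:,::-1])
E
```

```text
t 6.90 tcp [ 0.5621 -0.0801  0.1711] yaw_y 92.01 tilt 0.84 gap 38.2mm F [ 0.1 -0.4 -2.8] j6 -1.95
DELTA cm [ 0.17  0.17 -2.89] turn 0.01
```

View pics/w4.png

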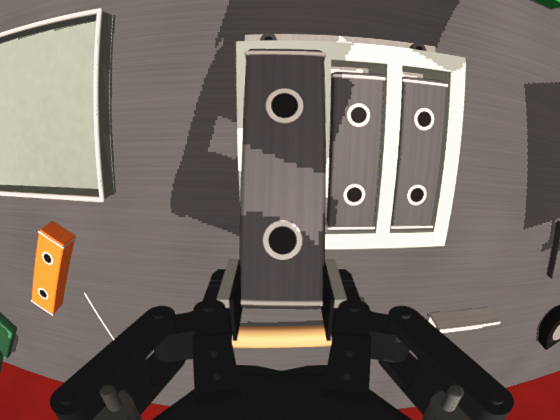

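View pics/s4.png

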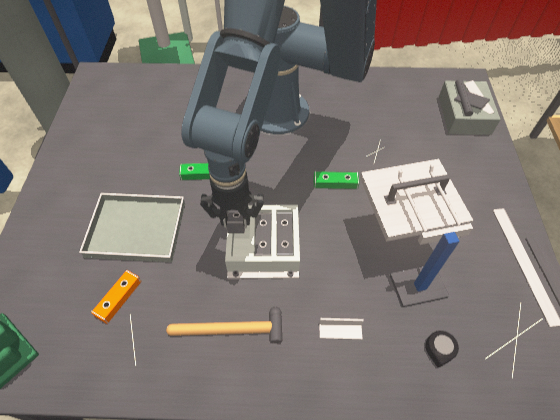

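```bash
cat >> h.py <<'E'
TC=np.array([.4778,-.3766]); TY=np.radians(-1.5)
def tr(x,y):
    c,s=np.cos(TY),np.sin(TY); return TC+[c*x-s*y,s*x+c*y]
E
python3 - <<'E'
from h import *
go([*tr(.045,-.070),.175],88.5)
E
```

```text
t 7.00 tcp [ 0.5601 -0.0795  0.1683] yaw_y 92.00 tilt 0.60 gap 38.4mm F [-0.1  0.1 -4.1] j6 -1.95
DELTA cm [  5.19 -36.67  -0.92] turn 3.5
```

>>> drive_tool(deltas=[0,-1.5,-1,0,0.5,-4,-1,0,1,-7.5,-1,1,1.5,-11,-1,1,2,-14.5,-1,2,2.5,-18,-1,2,3,-22,-1,3,3.5,-26,-1,3,4,-30,-1,3.5,5,-34,-1,3.5,5.2,-36,-1,3.5,5.2,-36.7,-1,3.5])

```text
t: 8.2
tcp_pos: [0.5191, -0.4517, 0.1744]
tool_rot: [0.015, 1.0, 0.003, 0.004]
force: [-0.2, -0.2, -3.9]
finger_gap: 0.445
```

```bash
python3 - <<'E'
from h import *
d=manip.snapshot("wrist"); cv2.imwrite("pics/w5.png",d["frame"][:,:,::-1])
d=manip.snapshot("scene"); cv2.imwrite("pics/s5.png",cv2.resize(d["frame"][120:330,40:320,::-1],None,fx=2.5,fy=2.5))
go([*tr(.045,-.070),.09],88.5)
E
```

```text
t 8.30 tcp [ 0.5199 -0.4489  0.1745] yaw_y 88.39 tilt 0.61 gap 38.1mm F [ 0.1  0.5 -3.8] j6 -2.43
DELTA cm [-0.04  0.05  8.45] turn -0.11
```

View pics/w5.png

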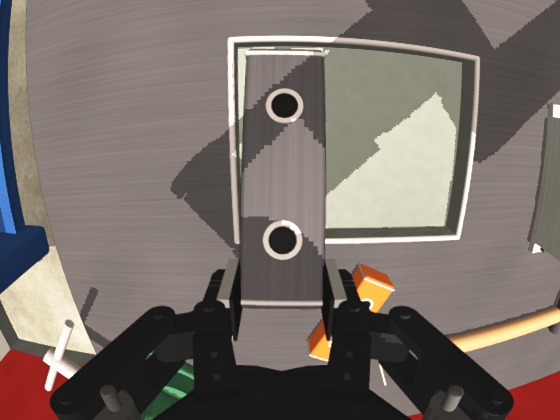

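View pics/s5.png

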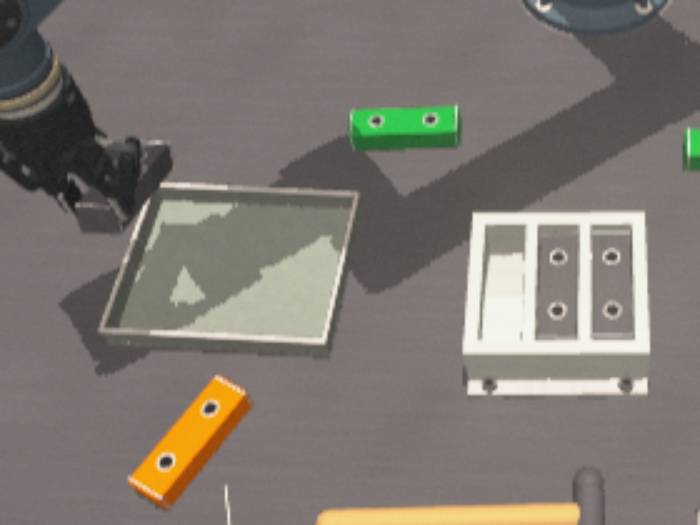

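>>> drive_tool(deltas=[0,0,2,0,0,0,4.5,0,0,0,7,0,0,0,9,0,0,0,10,0,0,0,10.5,0,0,0,10.8,0,0,0,10.8,0])

```text
t: 9.1
tcp_pos: [0.5212, -0.4481, 0.0672]
tool_rot: [0.014, 1.0, 0.004, 0.004]
force: [0.9, -0.6, -3.0]
finger_gap: 0.442
```

```bash
python3 - <<'E'
from h import *
go([*tr(.054,-.070),.018],88.5)
E
```

```text
t 9.10 tcp [ 0.5212 -0.4481  0.0672] yaw_y 88.42 tilt 0.61 gap 37.8mm F [ 0.9 -0.6 -3. ] j6 -2.43
DELTA cm [-0.84 -0.    4.92] turn -0.08
```

Not yet at the floor (still carrying weight). Lower gradually with the pivot, lighter squeeze.

>>> drive_tool(deltas=[-0.1,0,0.5,0,-0.2,0,1,0,-0.3,0,1.5,0,-0.4,0,2,0,-0.5,0,2.5,0,-0.6,0,3,0,-0.6,0,3,0], squeeze=40)

```text
t: 9.8
tcp_pos: [0.5299, -0.4504, 0.0393]
tool_rot: [0.013, 1.0, 0.001, 0.006]
force: [3.5, -1.3, 5.7]
finger_gap: 0.445
```

```bash
python3 - <<'E'
from h import *
go([*tr(.054,-.070),.018],88.5)
d=manip.snapshot("wrist"); cv2.imwrite("pics/w6.png",d["frame"][:,:,::-1])
E
```

```text
t 9.80 tcp [ 0.5299 -0.4504  0.0393] yaw_y 88.49 tilt 0.73 gap 38.0mm F [ 3.5 -1.3  5.7] j6 -2.42
DELTA cm [0.03 0.24 2.13] turn -0.01
```

View pics/w6.png

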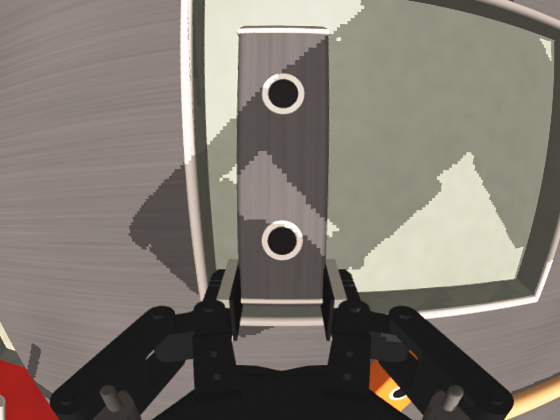

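>>> drive_tool(deltas=[0,0.1,0.5,0,0,0.2,1,0,0,0.2,1.5,0,0,0.2,1.9,0,0,0.2,2,0])

```text
t: 10.35
tcp_pos: [0.5301, -0.4482, 0.0191]
tool_rot: [0.013, 1.0, 0.001, 0.006]
force: [2.7, -0.5, 4.2]
finger_gap: 0.445
```

```bash
python3 - <<'E'
from h import *
go([*tr(.054,-.070),.018],88.5)
d=manip.snapshot("wrist"); cv2.imwrite("pics/w7.png",d["frame"][:,:,::-1])
E
```

```text
t 10.35 tcp [ 0.5301 -0.4482  0.0191] yaw_y 88.48 tilt 0.71 gap 38.0mm F [ 2.7 -0.5  4.2] j6 -2.42
DELTA cm [0.02 0.02 0.11] turn -0.02
```

View pics/w7.png

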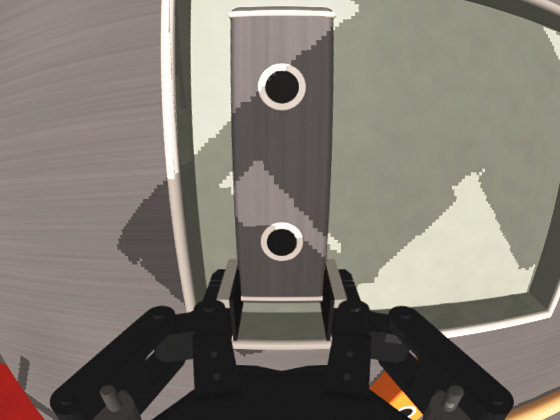

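>>> drive_tool(deltas=[0,0,0.2,0,0,0,0.2,0,0,0,0.2,0,0,0,-0.5,0,0,0,-3,0,0,0,-7,0,0,0,-11,0,0,0,-15,0,0,0,-15,0], hand=4.7)

```text
t: 11.3
tcp_pos: [0.5309, -0.4517, 0.1769]
tool_rot: [0.013, 1.0, -0.004, 0.011]
force: [0.2, -0.8, 0.1]
finger_gap: 0.55
```

```bash
python3 - <<'E'
from h import *
go([*fix(-.048,0),.18],92)
d=manip.snapshot("wrist"); cv2.imwrite("pics/w8.png",d["frame"][:,:,::-1])
E
```

```text
t 11.30 tcp [ 0.5309 -0.4517  0.1769] yaw_y 88.49 tilt 1.32 gap 47.0mm F [ 0.2 -0.8  0.1] j6 -2.42
DELTA cm [ 7.39 42.47 -0.83] turn -3.51
```

View pics/w8.png

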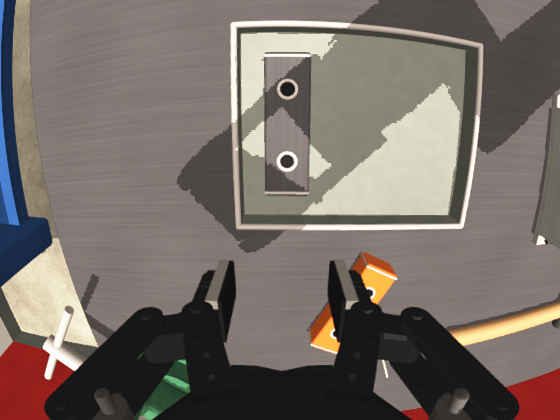

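>>> drive_tool(deltas=[0.5,2,0,0,1.5,6,0,0,2,10,0,-1,3,14,0,-1,3.5,18,0,-2,4,22,0,-2,5,26,0,-3,6,30,0,-3,7,34,0,-3.5,7.4,38,0,-3.5,7.4,41,0,-3.5,7.4,42.4,0,-3.5], hand=0)

```text
t: 12.55
tcp_pos: [0.4646, -0.0216, 0.1696]
tool_rot: [-0.019, 1.0, -0.002, 0.007]
force: [1.7, 0.4, -0.7]
finger_gap: -0.002
```

```bash
python3 - <<'E'
from h import *
go([*fix(-.048,0),.05],92)
E
```

```text
t 12.55 tcp [ 0.4646 -0.0216  0.1696] yaw_y 92.12 tilt 0.80 gap -0.2mm F [ 1.7  0.4 -0.7] j6 -1.90
DELTA cm [-0.16 -0.33 11.97] turn 0.12
```

>>> drive_tool(deltas=[-0.1,-0.3,4,0,-0.1,-0.3,8,0,-0.1,-0.3,9.5,0,-0.1,-0.3,10,0,-0.1,-0.3,10.5,0,-0.1,-0.3,11,0,-0.1,-0.3,11.5,0,-0.1,-0.3,11.9,0,-0.1,-0.3,11.9,0,-0.1,-0.3,11.9,0])

```text
t: 13.55
tcp_pos: [0.4678, -0.0251, 0.0517]
tool_rot: [-0.019, 1.0, -0.002, 0.008]
force: [-1.0, -0.6, 6.4]
finger_gap: -0.002
```

>>> drive_tool(deltas=[0,0,-1,0,0,0,-4,0,0,0,-8,0,-3,0,-10,0,-6,0,-10,0,-9,0,-10,0,-9,0,-10,0], hand=5.4)

```text
t: 14.25
tcp_pos: [0.5613, -0.0221, 0.155]
tool_rot: [-0.019, 1.0, -0.003, 0.012]
force: [0.4, 0.0, -0.2]
finger_gap: 0.636
```

```bash
cat > tip.py <<'E'
from h import *
import sys
Y=float(sys.argv[1])
d=manip.snapshot("scene"); c=cloud(d)
X=c[...,:2]-FC; Rm=np.array([[np.cos(FY),-np.sin(FY)],[np.sin(FY),np.cos(FY)]]); f=X@Rm
for xx in np.arange(-.06,.065,.01):
    m=(abs(f[...,0]-xx)<.005)&(abs(f[...,1]-Y)<.014)&(c[...,2]<.11)
    if m.any(): print(round(xx,3),m.sum(),np.round(np.percentile(c[...,2][m],[10,50,90]),4))
m=(abs(f[...,0])<.09)&(c[...,2]>.078)&(c[...,2]<.1)&(abs(f[...,1]-Y)<.04)
print("y range",np.percentile(f[...,1][m],[1,99]),"x",np.percentile(f[...,0][m],[50,99]),m.sum())
go([*fix(.042,Y-.0005),.0665],92)
E
python3 tip.py 0
```

```text
-0.06 22 [0.0413 0.0435 0.0456]
-0.05 22 [0.0448 0.0473 0.0493]
-0.04 27 [0.0498 0.0521 0.0531]
-0.03 26 [0.0537 0.0561 0.058 ]
-0.02 24 [0.0582 0.0599 0.0614]
-0.01 29 [0.0623 0.0636 0.0655]
0.0 26 [0.065  0.0669 0.0689]
0.01 28 [0.0699 0.0708 0.0732]
0.02 31 [0.0734 0.0764 0.0786]
0.03 31 [0.0776 0.08   0.082 ]
0.04 30 [0.0821 0.0835 0.0863]
0.05 85 [0.0354 0.0826 0.0883]
0.06 69 [0.0623 0.0691 0.0776]
y range [-0.02074732  0.01874211] x [0.04564407 0.05709369] 166
t 14.30 tcp [ 0.5581 -0.0216  0.1541] yaw_y 92.16 tilt 1.10 gap 54.2mm F [-0.4 -0.7  0.3] j6 -1.85
DELTA cm [ 0.18 -0.05  8.75] turn 0.16
```

>>> drive_tool(deltas=[0.2,0,4,0,0.2,0,7,0,0.2,0,8.5,0,0.2,0,8.8,0,0.2,0,8.8,0,0.2,0,8.8,0])

```text
t: 14.9
tcp_pos: [0.558, -0.0222, 0.0671]
tool_rot: [-0.019, 1.0, -0.003, 0.01]
force: [0.4, 0.3, 0.2]
finger_gap: 0.634
```

```bash
python3 - <<'E'
from h import *
go([*fix(.042,-.0005),.0665],92)
E
```

```text
t 14.90 tcp [ 0.558  -0.0222  0.0671] yaw_y 92.16 tilt 1.18 gap 54.1mm F [0.4 0.3 0.2] j6 -1.85
DELTA cm [ 0.   -0.03  0.06] turn 0.16
```

>>> drive_tool(deltas=[0,0,0,0,0,0,0,0,0,0,0,0,0,0,0,0,0,0,0,0], hand=3.4, squeeze=80)

```text
t: 15.4
tcp_pos: [0.5588, -0.0222, 0.0682]
tool_rot: [-0.019, 1.0, -0.003, 0.011]
force: [0.0, 0.4, 6.9]
finger_gap: 0.445
```

>>> drive_tool(deltas=[0,0,-1,0,0,0,-2,0,0,0,-4,0,0,0,-6,0,0,0,-8,0,0,0,-10,0,0,0,-11,0,0,0,-11,0])

```text
t: 16.2
tcp_pos: [0.5572, -0.0218, 0.1797]
tool_rot: [-0.019, 1.0, -0.003, 0.013]
force: [-0.1, 0.4, -4.1]
finger_gap: 0.447
```

```bash
python3 - <<'E'
from h import *
d=manip.snapshot("wrist"); cv2.imwrite("pics/w9.png",d["frame"][:,:,::-1])
d=manip.snapshot("scene"); cl=cloud(d); z=cl[...,2]
m=(z>.023)&(z<.036)&(cl[...,1]<-.12)&(cl[...,1]>-.55)&(cl[...,0]>.3)&(cl[...,0]<.75)
nn,lab,st,ce=cv2.connectedComponentsWithStats(np.uint8(m))
for i in range(1,nn):
    if st[i,4]>60: print("comp",st[i],cv2.minAreaRect(cl[lab==i][:,:2].astype(np.float32)))
cv2.imwrite("pics/s9.png",cv2.resize(d["frame"][120:330,40:320,::-1],None,fx=2.5,fy=2.5))
go([*tr(.045,0),.175],88.5)
E
```

```text
comp [ 79 193 105  66 820] ((0.4776340425014496, -0.3778962194919586), (0.24131514132022858, 0.197114959359169), 88.547607421875)
comp [ 94 202  29  42 603] ((0.4733286201953888, -0.44727611541748047), (0.04349149018526077, 0.13174250721931458), 89.76435852050781)
comp [ 91 271  48  50 861] ((0.6810557842254639, -0.37760603427886963), (0.04315044730901718, 0.13002772629261017), 62.6214485168457)
t 16.30 tcp [ 0.5558 -0.0215  0.1777] yaw_y 92.15 tilt 1.24 gap 37.9mm F [ 0.1  0.8 -4.2] j6 -1.85
DELTA cm [  4.65 -35.47   0.39] turn 3.65
```

View pics/w9.png

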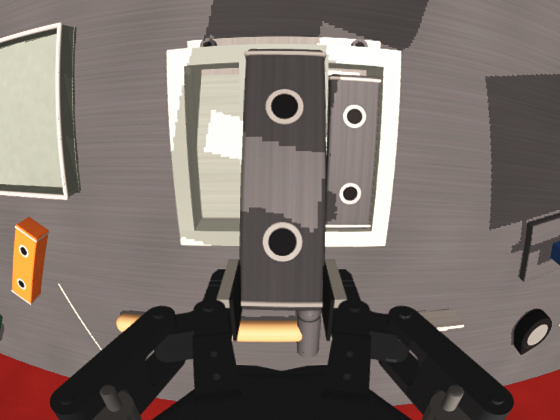

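View pics/s9.png

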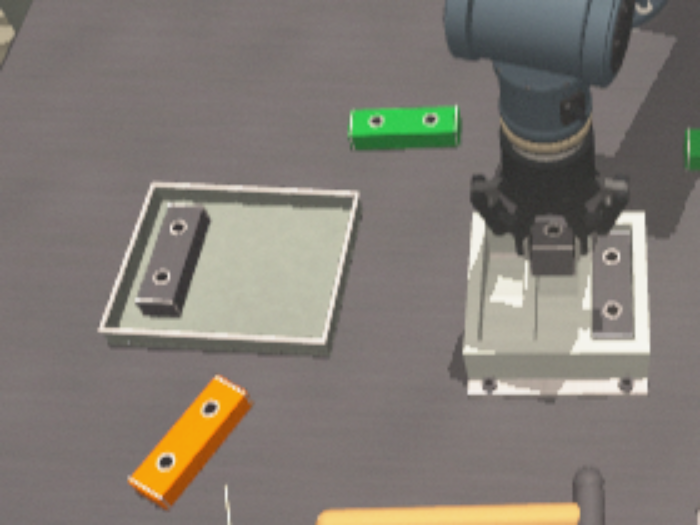

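>>> drive_tool(deltas=[0,-1.5,0,0,0.5,-4,0,0,1,-7.5,0,1,1.5,-11,0,1,2,-14.5,0,2,2.5,-18,0,2,3,-22,0,3,3.5,-26,0,3,4,-30,0,3.6,4.6,-33,0,3.6,4.6,-35.5,0.2,3.6,4.6,-35.5,0.4,3.6])

```text
t: 17.5
tcp_pos: [0.5224, -0.3834, 0.1735]
tool_rot: [0.015, 1.0, -0.004, 0.011]
force: [-0.7, -0.3, -4.2]
finger_gap: 0.444
```

```bash
python3 - <<'E'
from h import *
go([*tr(.045,0),.067],88.5)
E
```

```text
t 17.50 tcp [ 0.5224 -0.3834  0.1735] yaw_y 88.32 tilt 1.29 gap 37.9mm F [-0.7 -0.3 -4.2] j6 -2.36
DELTA cm [ 0.2   0.63 10.64] turn -0.18
```

>>> drive_tool(deltas=[0.2,0.5,2,0,0.2,0.5,4.5,0,0.2,0.5,7,0,0.2,0.5,9,0,0.2,0.5,10,0,0.2,0.5,10.6,0,0.1,0.5,11.1,0,0,0.5,11.6,0,-0.1,0.5,12.1,0,-0.3,0.5,12.6,0,-0.4,0.5,13.1,0,-0.5,0.5,13.6,0], squeeze=45)

```text
t: 18.7
tcp_pos: [0.5333, -0.3817, 0.0402]
tool_rot: [0.014, 1.0, -0.006, 0.014]
force: [4.9, 1.6, 5.1]
finger_gap: 0.447
```

```bash
python3 - <<'E'
from h import *
go([*tr(.054,0),.018],88.5)
d=manip.snapshot("wrist"); cv2.imwrite("pics/w10.png",d["frame"][:,:,::-1])
E
```

```text
t 18.70 tcp [ 0.5333 -0.3817  0.0402] yaw_y 88.35 tilt 1.74 gap 38.2mm F [4.9 1.6 5.1] j6 -2.35
DELTA cm [0.23 0.39 2.21] turn -0.15
```

View pics/w10.png

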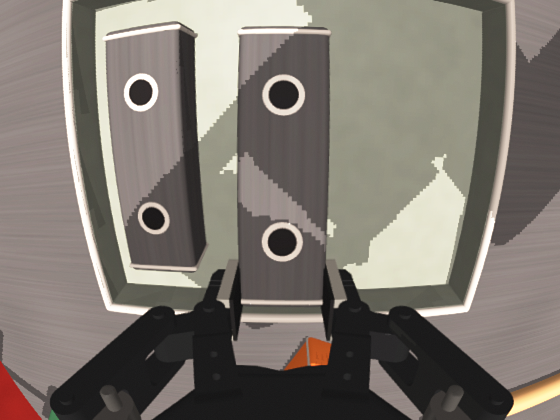

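>>> drive_tool(deltas=[0.1,0.2,0.5,0,0.1,0.4,1,0,0.1,0.4,1.5,0,0.1,0.4,2,0,0.1,0.4,2.2,0,0.1,0.4,2.3,0])

```text
t: 19.35
tcp_pos: [0.5334, -0.3782, 0.0174]
tool_rot: [0.014, 1.0, -0.006, 0.014]
force: [2.1, 0.5, 15.3]
finger_gap: 0.447
```

>>> drive_tool(deltas=[0,0,0.1,0,0,0,0.1,0,0,0,0.1,0,0,0,-0.5,0,0,0,-3,0,0,0,-7,0,0,0,-11,0,0,0,-15,0,0,0,-15,0], hand=4.7)

```text
t: 20.25
tcp_pos: [0.532, -0.3789, 0.1741]
tool_rot: [0.014, 1.0, -0.011, 0.018]
force: [1.2, 0.1, 0.0]
finger_gap: 0.551
```

```bash
python3 - <<'E'
from h import *
d=manip.snapshot("wrist"); cv2.imwrite("pics/w11.png",d["frame"][:,:,::-1])
go([*fix(-.048,.056),.16],92)
E
```

```text
t 20.30 tcp [ 0.5306 -0.3776  0.1711] yaw_y 88.34 tilt 2.14 gap 46.7mm F [-0.2  0.8  0.4] j6 -2.34
DELTA cm [ 7.64 40.65  0.15] turn -3.66
```

View pics/w11.png

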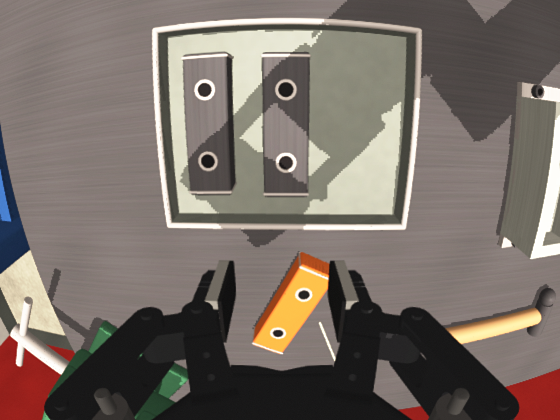

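>>> drive_tool(deltas=[0.5,2,0,0,1.5,6,0,0,2,10,0,-1,3,14,0,-1,3.5,18,0,-2,4,22,0,-2,5,26,0,-3,6,30,0,-3,7,34,0,-3.6,7.6,38,0.1,-3.6,7.6,40.6,0.1,-3.6,7.6,40.6,0.1,-3.6], hand=0)

```text
t: 21.5
tcp_pos: [0.4641, 0.0333, 0.1592]
tool_rot: [-0.019, 1.0, -0.009, 0.014]
force: [-0.1, -0.9, 0.6]
finger_gap: 0.002
```

```bash
python3 - <<'E'
from h import *
go([*fix(-.048,.056),.05],92)
E
```

```text
t 21.50 tcp [0.4641 0.0333 0.1592] yaw_y 92.20 tilt 1.89 gap 0.2mm F [-0.1 -0.9  0.6] j6 -1.76
DELTA cm [ 0.12 -0.05 10.92] turn 0.2
```

>>> drive_tool(deltas=[0.1,-0.1,4,0,0.1,-0.1,7,0,0.1,-0.1,8.5,0,0.1,-0.1,9,0,0.1,-0.1,9.5,0,0.1,-0.1,10,0,0.1,-0.1,10.5,0,0.1,-0.1,10.8,0,0.1,-0.1,10.8,0,0.1,-0.1,10.8,0])

```text
t: 22.5
tcp_pos: [0.4665, 0.0302, 0.0519]
tool_rot: [-0.02, 1.0, -0.009, 0.014]
force: [-1.5, -1.8, 5.2]
finger_gap: -0.001
```

>>> drive_tool(deltas=[0,0,-1,0,0,0,-4,0,0,0,-8,0,-3,0,-10,0,-6,0,-10,0,-9,0,-10,0,-9,0,-10,0,-9,0,-10,0], hand=5.4)

```text
t: 23.3
tcp_pos: [0.5533, 0.0357, 0.1548]
tool_rot: [-0.02, 1.0, -0.009, 0.014]
force: [-0.9, 0.4, 0.8]
finger_gap: 0.633
```

```bash
python3 tip.py 0.056
```

```text
-0.06 24 [0.0412 0.0433 0.0459]
-0.05 25 [0.0455 0.0476 0.0493]
-0.04 22 [0.0499 0.0517 0.0543]
-0.03 23 [0.0531 0.0552 0.0572]
-0.02 26 [0.0577 0.0595 0.0612]
-0.01 26 [0.0622 0.0635 0.0667]
0.0 29 [0.0648 0.0669 0.0691]
0.01 25 [0.0699 0.0711 0.0741]
0.02 25 [0.0734 0.0762 0.078 ]
0.03 30 [0.0789 0.0801 0.0828]
0.04 30 [0.0812 0.0841 0.0858]
0.05 82 [0.0352 0.0813 0.0884]
0.06 61 [0.0605 0.0676 0.077 ]
y range [0.03597538 0.07417905] x [0.04399067 0.05633593] 170
t 23.35 tcp [0.5522 0.0358 0.1544] yaw_y 92.24 tilt 1.86 gap 54.2mm F [ 0.2 -0.  -0.1] j6 -1.73
DELTA cm [-0.14 -0.09  8.8 ] turn 0.24
```

>>> drive_tool(deltas=[-0.1,-0.1,4,0.2,-0.1,-0.1,7,0.2,-0.1,-0.1,8.5,0.2,-0.1,-0.1,8.8,0.2,-0.1,-0.1,8.8,0.2,-0.1,-0.1,8.8,0.2])

```text
t: 23.95
tcp_pos: [0.5558, 0.0333, 0.0674]
tool_rot: [-0.018, 1.0, -0.009, 0.014]
force: [-0.1, 0.6, 0.2]
finger_gap: 0.634
```

>>> drive_tool(deltas=[0,0,0,0,0,0,0,0,0,0,0,0,0,0,0,0,0,0,0,0], hand=3.4, squeeze=80)

```text
t: 24.45
tcp_pos: [0.5566, 0.0333, 0.0685]
tool_rot: [-0.018, 1.0, -0.009, 0.015]
force: [0.1, 0.3, 7.1]
finger_gap: 0.445
```

>>> drive_tool(deltas=[0,0,-1,0,0,0,-2,0,0,0,-4,0,0,0,-6,0,0,0,-8,0,0,0,-10,0,0,0,-11,0,0,0,-11,0,0,0,-11,0])

```text
t: 25.35
tcp_pos: [0.5526, 0.0353, 0.178]
tool_rot: [-0.018, 1.0, -0.009, 0.015]
force: [0.4, 0.4, -4.5]
finger_gap: 0.446
```

```bash
python3 - <<'E'
from h import *
d=manip.snapshot("wrist"); cv2.imwrite("pics/w12.png",d["frame"][:,:,::-1])
d=manip.snapshot("scene"); cl=cloud(d); z=cl[...,2]
m=(z>.023)&(z<.037)&(cl[...,1]<-.12)&(cl[...,1]>-.55)&(cl[...,0]>.3)&(cl[...,0]<.75)
nn,lab,st,ce=cv2.connectedComponentsWithStats(np.uint8(m))
for i in range(1,nn):
    if st[i,4]>60: print("comp",st[i],cv2.minAreaRect(cl[lab==i][:,:2].astype(np.float32)))
cv2.imwrite("pics/s12.png",cv2.resize(d["frame"][120:330,40:320,::-1],None,fx=2.5,fy=2.5))
go([*tr(.045,.07),.175],88.5)
E
```

```text
comp [ 79 193 105  66 817] ((0.477413535118103, -0.37768206000328064), (0.2419469952583313, 0.19603171944618225), 88.50438690185547)
comp [ 94 202  28  43 649] ((0.47336357831954956, -0.4472370147705078), (0.04170636832714081, 0.13094180822372437), 88.0242691040039)
comp [120 204  27  42 646] ((0.4774588346481323, -0.37766459584236145), (0.042042698711156845, 0.1320546716451645), 88.41753387451172)
comp [ 91 271  48  50 861] ((0.6809062957763672, -0.3774781823158264), (0.04371284320950508, 0.1302584558725357), 62.18850326538086)
t 25.45 tcp [0.5523 0.0353 0.1773] yaw_y 92.03 tilt 1.89 gap 37.9mm F [-0.7 -0.7 -3.6] j6 -1.73
DELTA cm [  4.   -34.18   0.74] turn 3.53
```

View pics/w12.png

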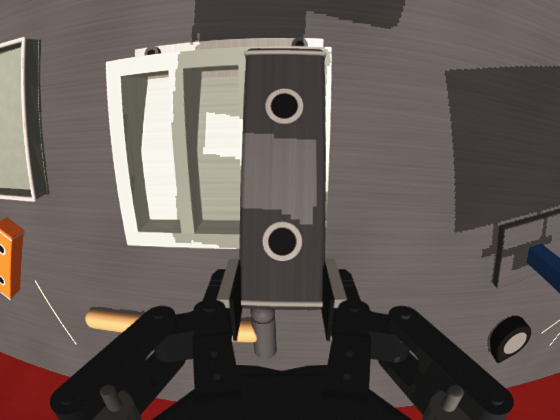

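View pics/s12.png

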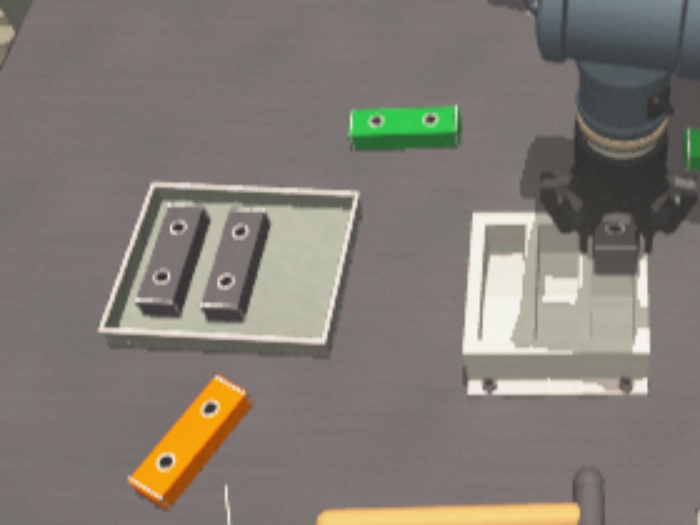

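Third spacer is held; two lie flat in the tray. Carry it over.

>>> drive_tool(deltas=[0,-1.5,0,0,0.5,-4,0,0,1,-7.5,0,1,1.5,-11,0,1,2,-14.5,0,2,2.5,-18,0,2,3,-22,0,3,3.5,-26,0,3,4,-30,0,3.5,4,-32.5,0.4,3.5,4,-34,0.7,3.5,4,-34,0.7,3.5])

```text
t: 26.65
tcp_pos: [0.5239, -0.3083, 0.1741]
tool_rot: [0.014, 1.0, -0.008, 0.014]
force: [-0.4, 0.5, -4.8]
finger_gap: 0.444
```

```bash
python3 - <<'E'
from h import *
d=manip.snapshot("wrist"); cv2.imwrite("pics/w13.png",d["frame"][:,:,::-1])
go([*tr(.045,0.07),.067],88.5)
E
```

```text
t 26.70 tcp [ 0.5237 -0.3061  0.1742] yaw_y 88.43 tilt 1.73 gap 37.8mm F [ 0.1  0.6 -5. ] j6 -2.26
DELTA cm [ 1.900e-01 -1.000e-02  1.072e+01] turn -0.07
```

View pics/w13.png

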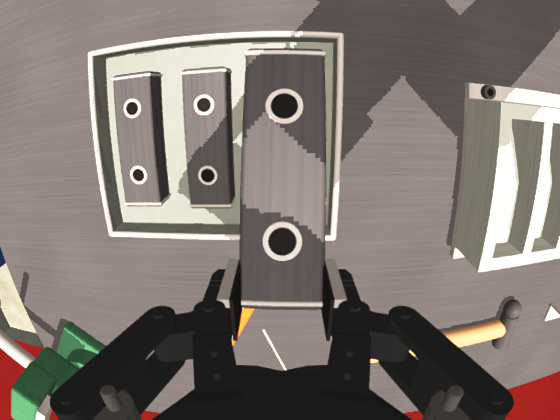

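>>> drive_tool(deltas=[0.2,0,2,0,0.2,0,4.5,0,0.2,0,7,0,0.2,0,9,0,0.2,0,10,0,0.2,0,10.6,0,0.1,0,11.1,0,0,0,11.6,0,-0.1,0,12.1,0,-0.2,0,12.6,0,-0.3,0,13.1,0,-0.4,0,13.6,0], squeeze=45)

```text
t: 27.9
tcp_pos: [0.5347, -0.3103, 0.0411]
tool_rot: [0.014, 1.0, -0.01, 0.017]
force: [4.7, -0.5, 5.1]
finger_gap: 0.445
```

```bash
python3 - <<'E'
from h import *
go([*tr(.054,0.07),.018],88.5)
d=manip.snapshot("wrist"); cv2.imwrite("pics/w14.png",d["frame"][:,:,::-1])
E
```

```text
t 27.90 tcp [ 0.5347 -0.3103  0.0411] yaw_y 88.40 tilt 2.24 gap 38.0mm F [ 4.7 -0.5  5.1] j6 -2.26
DELTA cm [0.19 0.27 2.3 ] turn -0.1
```

View pics/w14.png

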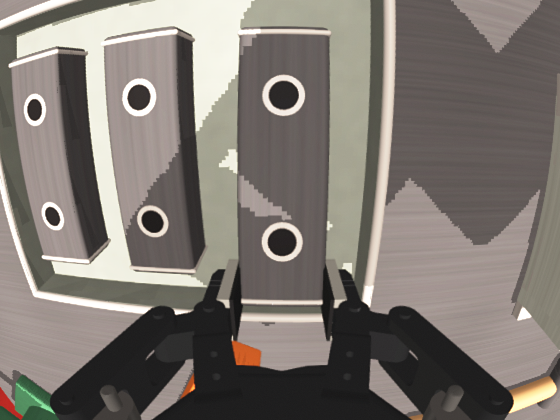

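>>> drive_tool(deltas=[0.1,0,0.5,0,0.1,0,1,0,0.1,0.1,1.5,0,0.1,0.1,2,0,0.1,0.1,2.2,0,0.1,0.1,2.3,0])

```text
t: 28.55
tcp_pos: [0.5344, -0.31, 0.0179]
tool_rot: [0.014, 1.0, -0.01, 0.017]
force: [1.4, -0.4, 15.9]
finger_gap: 0.446
```

>>> drive_tool(deltas=[0,0,0.1,0,0,0,0.1,0,0,0,0.1,0,0,0,-0.5,0,0,0,-3,0,0,0,-7,0,0,0,-11,0,0,0,-15,0,0,0,-19,0,0,0,-19,0,0,0,-19,0], hand=4.7)

```text
t: 29.65
tcp_pos: [0.5282, -0.3063, 0.209]
tool_rot: [0.013, 1.0, -0.011, 0.017]
force: [-0.6, -0.0, 0.7]
finger_gap: 0.553
```

```bash
python3 - <<'E'
from h import *
go([.5,-.3,.3],None)
d=manip.snapshot("wrist"); cv2.imwrite("pics/w15.png",d["frame"][:,:,::-1])
E
```

```text
t 29.65 tcp [ 0.5282 -0.3063  0.209 ] yaw_y 88.43 tilt 2.32 gap 47.2mm F [-0.6 -0.   0.7] j6 -2.26
DELTA cm [ 2.52  0.36 -9.2 ] turn 0
```

View pics/w15.png

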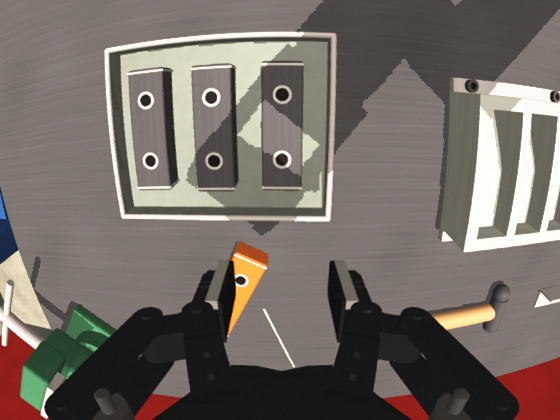

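```bash
cat > cov.py <<'E'
from h import *
for n in ["top","scene"]:
    d=manip.snapshot(n); cl=cloud(d); z=cl[...,2]
    box=(cl[...,1]>.15)&(cl[...,0]>.3)&(cl[...,0]<.75)&(cl[...,1]<.55)
    m=box&(z>.188)&(z<.208)
    # sheet: hull of points
    print(n,"sheet",cv2.minAreaRect(cl[m&(cl[...,0]<.59)][:,:2].astype(np.float32)),m.sum())
    fr=d["frame"].astype(int)
    m=box&(z>.236)&(z<.262)&(fr.sum(-1)<300)&(cl[...,0]<.56)
    k=np.uint8(m); nn,lab,st,ce=cv2.connectedComponentsWithStats(k)
    i=1+np.argmax(st[1:,4]); P=cl[lab==i]
    print(n,"bar",cv2.minAreaRect(P[:,:2].astype(np.float32)),st[i],np.percentile(P[:,2],[10,50,90]))
    # image based: pixels of the bar top onto z=.252
    v,u=np.nonzero(lab==i); W=p2w(d,np.c_[u,v],.252); print("ray",cv2.minAreaRect(W[:,:2].astype(np.float32)))
    cv2.imwrite(f"pics/cov_{n}.png",cv2.resize((d["frame"]*(1-.5*m[...,None])).astype(np.uint8)[130:300,(70 if n=="top" else 330):(240 if n=="top" else 500),::-1],None,fx=3.5,fy=3.5))
s=manip.sense(); print(Ro.from_quat(s["tool_rot"]).as_matrix().round(4))
E
python3 cov.py
```

```text
top sheet ((0.48529723286628723, 0.33593952655792236), (0.18728087842464447, 0.20419088006019592), 13.914939880371094) 5817
top bar ((0.48404794931411743, 0.3346511125564575), (0.010819497518241405, 0.13365931808948517), 14.059494972229004) [ 94 202  61  17 220] [0.24408381 0.25183411 0.25452355]
ray ((0.482840895652771, 0.3324468731880188), (0.013748621568083763, 0.1365050971508026), 14.063772201538086)
scene sheet ((0.4848291277885437, 0.33310383558273315), (0.18843431770801544, 0.20405185222625732), 13.777904510498047) 4935
scene bar ((0.49087801575660706, 0.33374470472335815), (0.010173831135034561, 0.1337912380695343), 10.868692398071289) [391 179  58  14 108] [0.23902366 0.24660446 0.24974955]
ray ((0.49825868010520935, 0.3299955129623413), (0.01699259877204895, 0.13388438522815704), 10.854132652282715)
[[-0.9992  0.0273  0.0297]
 [ 0.0268  0.9995 -0.0175]
 [-0.0301 -0.0167 -0.9994]]
```

View pics/cov_top.png

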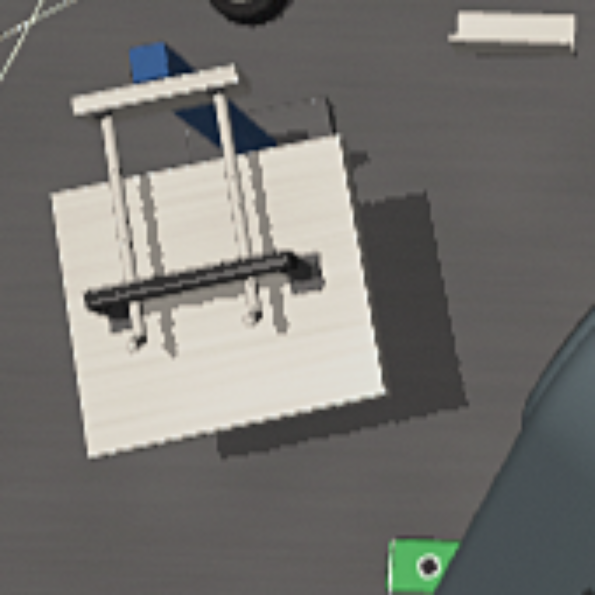

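>>> drive_tool(deltas=[0,0,-3,0,0,0,-7,0,0,0,-11,0,0,0,-15,0,0,0,-18,0,0,0,-19,0,0,0,-19,0,0,0,-19,0,0,0,-19,0], hand=4)

```text
t: 30.7
tcp_pos: [0.5206, -0.3013, 0.3929]
tool_rot: [0.014, 1.0, -0.007, 0.013]
force: [1.0, -0.4, -0.3]
finger_gap: 0.465
```

```bash
python3 - <<'E'
from h import *
go([.4843,.334,.40],13.9)
E
```

```text
t 30.70 tcp [ 0.5206 -0.3013  0.3929] yaw_y 88.43 tilt 1.66 gap 39.7mm F [ 1.  -0.4 -0.3] j6 -2.26
DELTA cm [ 5.33 63.4  -1.68] turn 74.53
```

>>> drive_tool(deltas=[0.3,2.5,-0.3,3,0.6,7,-0.6,9,1,11.5,-1,15,1.5,16,-1,21,2,20.5,-1,27,2.3,25,-1,33,2.7,29.5,-1,39,3,34,-1,45,3.4,38.5,-1,50,3.7,42,-1,53,4,44,-1,55,4,44,-1,55])

```text
t: 31.9
tcp_pos: [0.4911, 0.142, 0.3943]
tool_rot: [0.472, 0.882, -0.001, 0.013]
force: [-0.3, 0.0, -0.4]
finger_gap: 0.468
```

```bash
python3 - <<'E'
from h import *
go([.4843,.334,.36],13.9)
E
```

```text
t 31.90 tcp [0.4911 0.142  0.3943] yaw_y 33.68 tilt 1.46 gap 39.9mm F [-0.3  0.  -0.4] j6 -0.51
DELTA cm [16.43 10.04  3.16] turn 19.78
```

>>> drive_tool(deltas=[2,1,0,4,5,3,0.5,9,8,5,1,13,11,7,2,17,14,8.5,3,19.8,16.4,10,3.2,19.8,16.4,10,3.2,19.8,16.4,10,3.2,19.8])

```text
t: 32.7
tcp_pos: [0.4842, 0.3327, 0.3582]
tool_rot: [0.616, 0.788, 0.0, 0.012]
force: [1.2, -0.0, -0.0]
finger_gap: 0.469
```

```bash
python3 - <<'E'
from h import *
go([.4843,.334,.227],13.9)
d=manip.snapshot("wrist"); cv2.imwrite("pics/w20.png",d["frame"][:,:,::-1])
E
```

```text
t 32.70 tcp [0.4842 0.3327 0.3582] yaw_y 13.93 tilt 1.43 gap 40.0mm F [ 1.2 -0.  -0. ] j6 0.18
DELTA cm [ 0.38 -0.16 13.12] turn 0.03
```

View pics/w20.png

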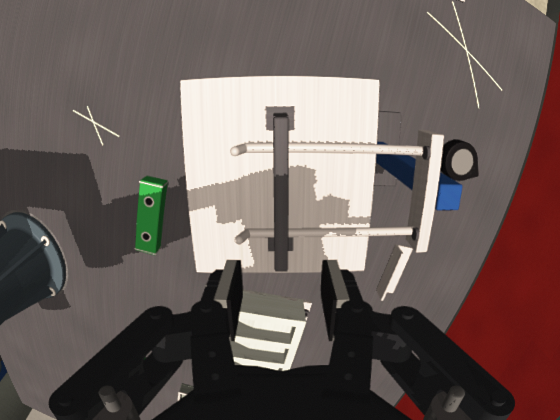

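>>> drive_tool(deltas=[0.2,-0.1,3,0,0.3,-0.2,6,0,0.4,-0.2,8,0,0.4,-0.2,10,0,0.4,-0.2,11.5,0,0.4,-0.2,12.6,0,0.4,-0.2,13.1,0,0.4,-0.2,13.1,0])

```text
t: 33.55
tcp_pos: [0.4843, 0.3329, 0.2273]
tool_rot: [0.617, 0.787, -0.0, 0.012]
force: [-0.5, -0.3, 0.4]
finger_gap: 0.466
```

```bash
python3 - <<'E'
from h import *
go([.4843,.334,.227],13.9)
d=manip.snapshot("wrist"); cv2.imwrite("pics/w21.png",d["frame"][:,:,::-1])
E
```

```text
t 33.55 tcp [0.4843 0.3329 0.2273] yaw_y 13.81 tilt 1.43 gap 39.8mm F [-0.5 -0.3  0.4] j6 0.19
DELTA cm [0.1  0.03 0.03] turn -0.09
```

View pics/w21.png

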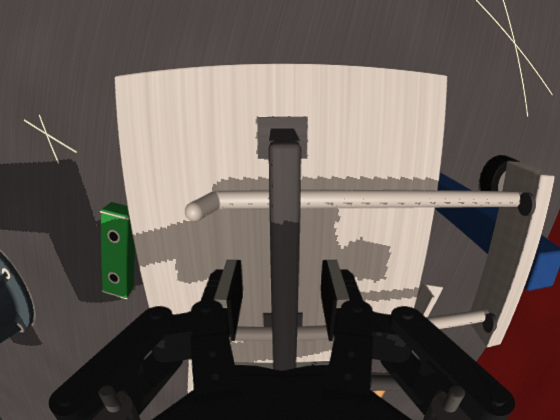

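Bar sits between the fingers, prongs on either side. Close, then lift slightly.

>>> drive_tool(deltas=[0,0,0,0,0,0,0,0,0,0,0,0,0,0,0,0,0,0,0,0,0,0,0,0,0,0,0,0], hand=0.4, squeeze=100)

```text
t: 34.3
tcp_pos: [0.4849, 0.3336, 0.2292]
tool_rot: [0.617, 0.787, 0.001, 0.013]
force: [-0.7, -1.5, 5.8]
finger_gap: 0.116
```

>>> drive_tool(deltas=[0,0,-0.5,0,0,0,-1,0,0,0,-2,0,0,0,-3,0,0,0,-3.5,0,0,0,-3.5,0,0,0,-3.5,0])

```text
t: 35.0
tcp_pos: [0.4843, 0.3341, 0.2635]
tool_rot: [0.617, 0.787, 0.001, 0.013]
force: [3.8, 1.9, -11.7]
finger_gap: 0.117
```

```bash
python3 - <<'E'
from h import *
th=np.radians(13.9); p=np.array([.4843,.334])-.17*np.array([np.cos(th),np.sin(th)])
print(p,np.hypot(*p)); go([*p,.263],13.9)
d=manip.snapshot("wrist"); cv2.imwrite("pics/w22.png",d["frame"][:,:,::-1])
d=manip.snapshot("scene"); cv2.imwrite("pics/s22.png",d["frame"][:,:,::-1])
E
```

```text
[0.3192782  0.29316123] 0.4334536609681061
t 35.00 tcp [0.4843 0.3341 0.2635] yaw_y 13.83 tilt 1.51 gap 10.0mm F [  3.8   1.9 -11.7] j6 0.19
DELTA cm [ -0.04 -17.    -0.26] turn -0.07
```

View pics/w22.png

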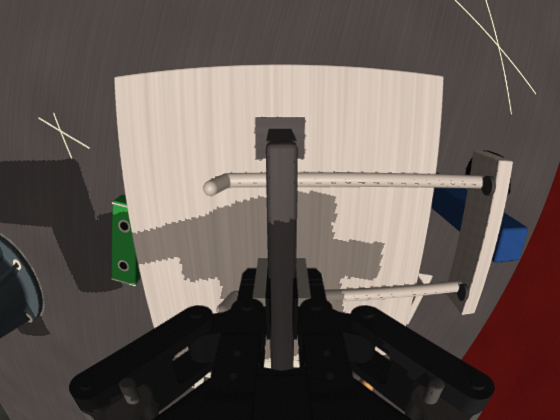

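View pics/s22.png

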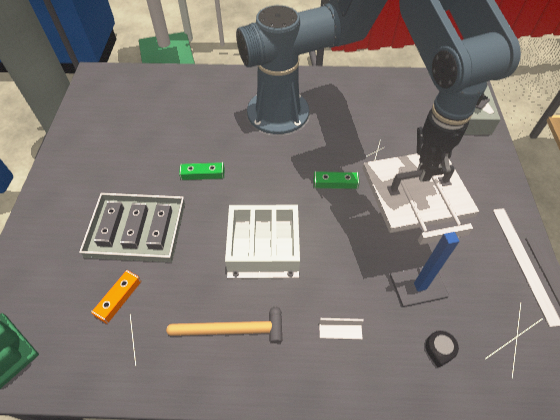

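>>> drive_tool(deltas=[0,0,0.5,0,0,0,1,0,0,0,1,0,0,0,1,0])

```text
t: 35.5
tcp_pos: [0.4843, 0.3339, 0.2537]
tool_rot: [0.617, 0.787, 0.001, 0.013]
force: [-0.2, 0.3, -4.1]
finger_gap: 0.113
```

```bash
cat > cz.py <<'E'
from h import *
for n in ("top","scene"):
    d=manip.snapshot(n); cl=cloud(d); z=cl[...,2]; fr=d["frame"].astype(int)
    m=(cl[...,1]>.15)&(cl[...,0]>.25)&(cl[...,0]<.75)&(cl[...,1]<.55)&(z>.17)&(z<.24)&(fr.min(-1)>150)
    P=cl[m]
    A=np.c_[P[:,:2]-P[:,:2].mean(0),np.ones(len(P))]; w,*_=np.linalg.lstsq(A,P[:,2],rcond=None)
    for _ in range(4):
        r=abs(P[:,2]-A@w); k=r<.006; w,*_=np.linalg.lstsq(A[k],P[k,2],rcond=None)
    print(n,"z centre",w[2],"slopes",w[:2],k.sum(),len(P), cv2.minAreaRect(P[k][:,:2].astype(np.float32)))
th=np.radians(13.9); p=np.array([.4843,.334])-.08*np.array([np.cos(th),np.sin(th)])
go([*p,.2535],13.9)
E
python3 cz.py
```

```text
top z centre 0.22326576662574388 slopes [0.00616887 0.00058658] 2141 2192 ((0.4884762167930603, 0.31785640120506287), (0.1859813630580902, 0.16484855115413666), 13.855607986450195)
scene z centre 0.22154522583729075 slopes [0.00701772 0.00021255] 4040 4325 ((0.48393332958221436, 0.3348912000656128), (0.1876440942287445, 0.2039332240819931), 14.057910919189453)
t 35.60 tcp [0.4846 0.334  0.2539] yaw_y 13.84 tilt 1.53 gap 9.6mm F [-0.6 -0.6 -5.6] j6 0.19
DELTA cm [-0.01 -8.03 -0.11] turn -0.06
```

>>> drive_tool(deltas=[0,-0.5,0,0,0,-1.5,0,0,0,-3,0,0,0,-4.5,0,0,0,-6,0,0,0,-7.5,-0.1,0,0,-9,-0.1,0,0,-10,-0.1,0,0,-10,-0.1,0])

```text
t: 36.5
tcp_pos: [0.3853, 0.3095, 0.2531]
tool_rot: [0.617, 0.787, 0.001, 0.013]
force: [-0.6, 0.1, -5.6]
finger_gap: 0.115
```

```bash
python3 - <<'E'
from h import *
d=manip.snapshot("scene"); cv2.imwrite("pics/s23.png",d["frame"][:,:,::-1])
E
python3 cz.py
```

```text
top z centre 0.22307994291576624 slopes [0.004388   0.00126799] 2266 2377 ((0.3908616304397583, 0.2953847646713257), (0.18585941195487976, 0.16750213503837585), 14.312752723693848)
scene z centre 0.22129014102796088 slopes [8.90006665e-03 3.25278117e-05] 3602 3916 ((0.3868354856967926, 0.31057366728782654), (0.1886018067598343, 0.20413418114185333), 13.798188209533691)
t 36.65 tcp [0.3884 0.3105 0.2534] yaw_y 13.84 tilt 1.60 gap 10.2mm F [ 0.6  0.1 -4.8] j6 0.23
DELTA cm [-0.02  1.87  0.03] turn -0.06
```

View pics/s23.png

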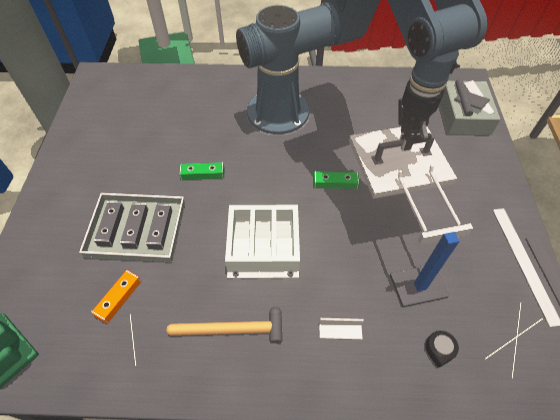

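Bar is clear of the prongs. 6 cm more so the sheet clears the tips.

>>> drive_tool(deltas=[0,-1,0,0,0,-2.5,0,0,0,-4,0,0,0,-5.5,0,0,0,-6,0,0,0,-6,0,0])

```text
t: 37.25
tcp_pos: [0.3292, 0.296, 0.2523]
tool_rot: [0.617, 0.787, 0.002, 0.014]
force: [-0.5, 0.1, -4.9]
finger_gap: 0.114
```

```bash
python3 - <<'E'
from h import *
d=manip.snapshot("top"); cv2.imwrite("pics/t24.png",d["frame"][:,:,::-1])
E
python3 cz.py
python3 -c "
from h import *
go([*FC,.30],2)"
```

```text
top z centre 0.222399124089751 slopes [0.00733347 0.00303067] 2239 2331 ((0.33284515142440796, 0.2906975746154785), (0.1844165027141571, 0.18588624894618988), 14.11611557006836)
scene z centre 0.2205848458034663 slopes [0.00945272 0.00178716] 3303 3603 ((0.3313848376274109, 0.2968946397304535), (0.18816149234771729, 0.2021433413028717), 14.03452205657959)
t 37.40 tcp [0.3312 0.2966 0.2525] yaw_y 13.83 tilt 1.67 gap 9.7mm F [ 0.4  0.4 -5.1] j6 0.27
DELTA cm [-0.04  7.76  0.08] turn -0.07
t 37.40 tcp [0.3312 0.2966 0.2525] yaw_y 13.83 tilt 1.67 gap 9.7mm F [ 0.4  0.4 -5.1] j6 0.27
DELTA cm [-35.58  10.4   -3.86] turn 11.83
```

View pics/t24.png

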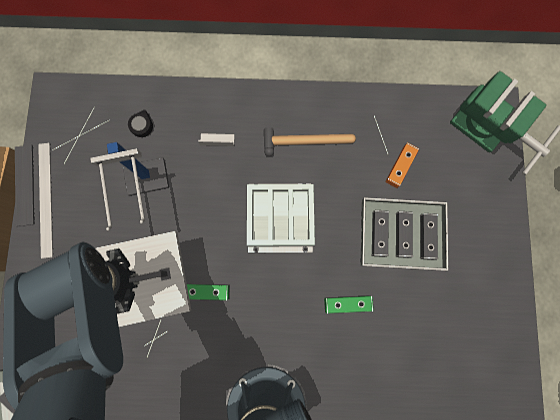

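>>> drive_tool(deltas=[-1,0,0,0,-3.5,0,0,0,-6.5,0,0,0,-10,0,0,1,-13.5,1,0,2,-17,2,0,4,-20.5,3.5,0,6,-24,5,0,8,-27.5,7,0,10,-31,9,0,12,-34,10,0,12,-34,10,0,12])

```text
t: 38.6
tcp_pos: [0.5136, -0.0148, 0.2614]
tool_rot: [0.697, 0.717, 0.005, 0.017]
force: [0.0, 1.8, -4.7]
finger_gap: 0.117
```

```bash
cat > cf.py <<'E'
from h import *
for n in ("top","scene"):
    d=manip.snapshot(n); cl=cloud(d); z=cl[...,2]; fr=d["frame"].astype(int)
    lo=float(__import__("sys").argv[1]); hi=float(__import__("sys").argv[2])
    m=(abs(cl[...,1]-FC[1])<.15)&(abs(cl[...,0]-FC[0])<.15)&(z>lo)&(z<hi)&(fr.min(-1)>100)
    P=cl[m]
    A=np.c_[P[:,:2]-P[:,:2].mean(0),np.ones(len(P))]; w,*_=np.linalg.lstsq(A,P[:,2],rcond=None)
    for _ in range(4):
        r=abs(P[:,2]-A@w); k=r<.006; w,*_=np.linalg.lstsq(A[k],P[k,2],rcond=None)
    print(n,"z",w[2],"slopes",w[:2],k.sum(),len(P), cv2.minAreaRect(P[k][:,:2].astype(np.float32)))
    cv2.imwrite(f"pics/cf_{n}_{manip.sense()['t']:.1f}.png",cv2.resize(d["frame"][100:310,180:390,::-1],None,fx=2.8,fy=2.8))
go([*FC,.12],2)
E
python3 cf.py .19 .24; ls -t pics|head -2
```

```text
top z 0.23034048858065195 slopes [0.02064209 0.00516219] 1743 1766 ((0.5156353116035461, -0.015557847917079926), (0.1858198195695877, 0.19572412967681885), 1.4254498481750488)
scene z 0.22904670382127182 slopes [0.01377208 0.00527222] 5094 5426 ((0.5115447640419006, -0.011698052287101746), (0.18923544883728027, 0.20290468633174896), 1.92013680934906)
t 38.70 tcp [ 0.5094 -0.0111  0.2605] yaw_y 1.70 tilt 1.59 gap 9.6mm F [-0.9  0.4 -4.5] j6 -0.26
DELTA cm [-1.08  0.27 14.08] turn -0.3
cf_scene_38.7.png
cf_top_38.6.png
```

>>> drive_tool(deltas=[-0.5,0.1,2,-0.3,-1,0.3,5,-0.3,-1,0.3,8,-0.3,-1,0.3,10,-0.3,-1,0.3,11.5,-0.3,-1,0.3,12,-0.3,-1,0.3,12,-0.3,-1,0.3,12,-0.3,-1,0.3,12,-0.3])

```text
t: 39.6
tcp_pos: [0.5164, -0.0224, 0.1418]
tool_rot: [0.695, 0.719, 0.005, 0.014]
force: [-0.1, -0.4, -5.1]
finger_gap: 0.115
```

```bash
python3 cf.py .08 .13; ls -t pics|head -2
```

```text
top z 0.1105104413536989 slopes [0.01583786 0.00759944] 781 801 ((0.517088770866394, -0.02107805758714676), (0.1836404651403427, 0.19968803226947784), 2.2918941974639893)
scene z 0.10992687472847498 slopes [0.01383969 0.00481519] 4405 4669 ((0.517107367515564, -0.021972574293613434), (0.1904747635126114, 0.20196354389190674), 1.955894947052002)
t 39.70 tcp [ 0.5163 -0.0224  0.1417] yaw_y 2.01 tilt 1.70 gap 9.8mm F [ 0.3 -0.4 -5.3] j6 -0.29
DELTA cm [-0.08 -0.09  2.17] turn 0.01
cf_scene_39.7.png
cf_top_39.6.png
```

>>> drive_tool(deltas=[-0.2,0,0.5,0,-0.2,0,1,0,-0.2,0,1.5,0,-0.2,0,2,0,-0.2,0,2.5,0,-0.2,0,3,0,-0.2,0,3.3,0,-0.2,0,3.3,0])

```text
t: 40.5
tcp_pos: [0.5169, -0.0248, 0.1081]
tool_rot: [0.695, 0.719, 0.005, 0.014]
force: [0.4, 0.4, -3.6]
finger_gap: 0.117
```

```bash
python3 cf.py .05 .11; ls -t pics|head -2
```

```text
top z 0.07681529967052478 slopes [0.01467509 0.00939705] 662 663 ((0.5169508457183838, -0.02275894582271576), (0.18450038135051727, 0.20149663090705872), 2.808397054672241)
scene z 0.07655235279435646 slopes [0.01154874 0.00495791] 4239 4472 ((0.5169567465782166, -0.02460435777902603), (0.1900624930858612, 0.20231738686561584), 2.1533637046813965)
t 40.60 tcp [ 0.5173 -0.0249  0.1087] yaw_y 2.01 tilt 1.70 gap 9.8mm F [-1.2 -0.1 -4.2] j6 -0.29
DELTA cm [ 0.12 -0.09 -1.14] turn 0.01
cf_scene_40.6.png
cf_top_40.5.png
```

>>> drive_tool(deltas=[0,0,0.3,0,0,0,0.5,0,0,0,0.7,0,0,0,0.8,0,0,0,0.8,0])

```text
t: 41.1
tcp_pos: [0.518, -0.025, 0.1014]
tool_rot: [0.695, 0.719, 0.005, 0.015]
force: [-0.5, 1.4, 1.8]
finger_gap: 0.113
```

```bash
python3 cf.py .05 .09; ls -t pics|head -2
```

```text
top z 0.07090816443955612 slopes [-0.00105588  0.00208449] 592 598 ((0.5189363956451416, -0.022932305932044983), (0.18308717012405396, 0.2012912780046463), 1.4705277681350708)
scene z 0.06921964694564814 slopes [-0.00143145 -0.00076785] 4240 4434 ((0.5180301666259766, -0.02487831562757492), (0.1893821656703949, 0.20214323699474335), 2.078221559524536)
t 41.20 tcp [ 0.518  -0.025   0.1013] yaw_y 2.02 tilt 1.77 gap 9.9mm F [-0.5  0.2  3. ] j6 -0.29
DELTA cm [ 0.13 -0.14 -1.87] turn 0.02
cf_scene_41.2.png
cf_top_41.1.png
```

Seated (sheet at 70 mm, level, within ~2 mm). Release and withdraw straight up.

>>> drive_tool(deltas=[0,0,0,0,0,0,0,0,0,0,0,0,0,0,0,0,0,0,0,0,0,0,-1,0,0,0,-3,0,0,0,-6,0,0,0,-10,0,0,0,-14,0,0,0,-15,0,0,0,-15,0], hand=4)

```text
t: 42.4
tcp_pos: [0.5148, -0.0233, 0.2537]
tool_rot: [0.694, 0.719, 0.006, 0.017]
force: [-0.3, 0.3, 1.1]
finger_gap: 0.469
```

>>> drive_tool(deltas=[2,-1,-2,0,5,-2,-4,0,9,-4,-6,0,13,-5,-8,0,17,-6,-8,0,21,-7,-8,0,25,-8,-8,0,25,-8,-8,0,25,-8,-8,0])

```text
t: 43.3
tcp_pos: [0.4223, 0.2252, 0.3254]
tool_rot: [0.694, 0.72, 0.005, 0.016]
force: [0.5, 0.1, 0.3]
finger_gap: 0.467
```

```bash
python3 cf.py .05 .09; python3 - <<'E'
from h import *
for n in ("top","scene"):
    d=manip.snapshot(n); cv2.imwrite(f"pics/f_{n}.png",d["frame"][:,:,::-1]); cl=cloud(d); z=cl[...,2]
    m=(z>.023)&(z<.037)&(cl[...,1]<-.12)&(cl[...,1]>-.55)&(cl[...,0]>.3)&(cl[...,0]<.75)
    nn,lab,st,ce=cv2.connectedComponentsWithStats(np.uint8(m))
    for i in range(1,nn):
        if st[i,4]>60: print("comp",st[i,4],cv2.minAreaRect(cl[lab==i][:,:2].astype(np.float32)),np.median(z[lab==i]),np.percentile(z[lab==i],[5,95]))
E
```

```text
top z 0.07096522576157428 slopes [-2.73664873e-05  7.50872484e-04] 4549 4626 ((0.5175774693489075, -0.02299915999174118), (0.18633900582790375, 0.20148350298404694), 1.6198433637619019)
scene z 0.06925411454052224 slopes [-0.00154193 -0.00138985] 4568 4769 ((0.5176864266395569, -0.025055721402168274), (0.18985089659690857, 0.202195942401886), 2.0799691677093506)
t 43.40 tcp [0.4233 0.224  0.326 ] yaw_y 1.99 tilt 1.99 gap 39.8mm F [ 0.1 -1.3  0.1] j6 0.24
DELTA cm [-24.71   7.77  21.26] turn -0.01
comp 605 ((0.6813562512397766, -0.3752186894416809), (0.04074237123131752, 0.13103744387626648), 62.32112121582031) 0.030301725265910018 [0.0265321  0.03380305]
comp 711 ((0.47890764474868774, -0.37579506635665894), (0.2407606691122055, 0.19453391432762146), 88.32611846923828) 0.032291834777552944 [0.02525615 0.03581176]
comp 599 ((0.47767263650894165, -0.307300865650177), (0.041224606335163116, 0.1294684261083603), 88.44196319580078) 0.03425833400926205 [0.02861608 0.03670366]
comp 594 ((0.4769207239151001, -0.37524133920669556), (0.041056592017412186, 0.13021956384181976), 88.3789978027343
[... 312 characters left out ...]
63623046875) 0.03075490258313328 [0.02398546 0.0343402 ]
comp 654 ((0.47300606966018677, -0.4473406970500946), (0.04275902360677719, 0.13102483749389648), 88.93084716796875) 0.033238208909704754 [0.02633747 0.03609946]
comp 647 ((0.4774501919746399, -0.3776334524154663), (0.04202424734830856, 0.130758598446846), 88.96966552734375) 0.03310792286074017 [0.0265983  0.03586022]
comp 634 ((0.477291464805603, -0.30932024121284485), (0.042122360318899155, 0.13488566875457764), 88.71977233886719) 0.03313742278893114 [0.02759588 0.03609339]
comp 863 ((0.6809861660003662, -0.37758660316467285), (0.043843839317560196, 0.13012836873531342), 63.29906463623047) 0.029263377343697123 [0.02558334 0.0321839 ]
```

View pics/f_top.png

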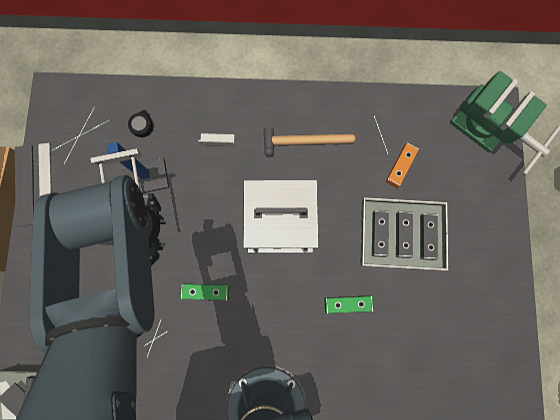

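View pics/f_scene.png

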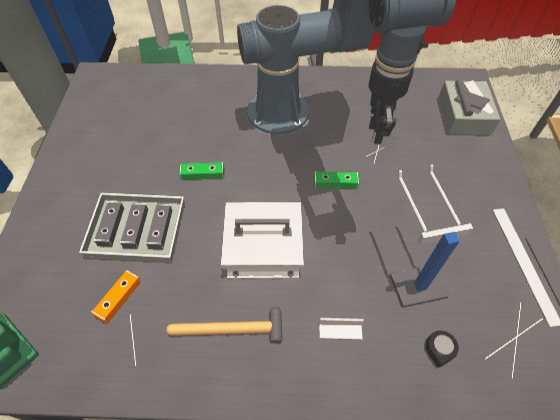

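```bash
python3 -c "
from station import manip
print(manip.sign_off())"
```

```text
the job is handed in; nothing more can be done
None
```

The weld fixture is empty and the job is handed in at about 43.6 s of the 210 s allowed. All three spacers lie in the parts tray and the cover is on the fixture. The hand-in gave no verdict, so this rests on my own checks.

**What I did:** I pressed each spacer down at its end near the robot and tipped it about 22°. I gripped the raised end, carried it over and pivoted it flat onto the tray floor. I then lifted the cover about 25 mm to pass the prong tips, drew it off the hook and lowered it over the fixture.

**Last checks, after the arm had moved clear:**

| Item | Measured from both cameras |
|---|---|
| Spacers, tops | flat, 33–34 mm above the table |
| Spacers, across the tray | about −70, 0 and +69 mm from its middle |
| Spacers, along the tray | within about 6 mm of its middle |
| Cover, sheet top | 69–71 mm above the table (seated is 70) |
| Cover, level | within about 0.002 rad |
| Cover, centred and square | within about 2–3 mm and 0.5° |

I judged the hammer and angle iron undisturbed by eye from the final pictures; I did not measure them. The tool never touched them or the look-alikes.

**Things that went off plan:**
- **Cover against the prongs:** I first lifted the cover about 10 mm too far, so its sheet pressed lightly on the prongs from below (about 12 N at the wrist). I lowered it before moving on.
- **Tool tilt:** the tool drifted up to about 2° off vertical, with no effect on the result.
- **Camera agreement:** the two cameras differ by about 2 mm across y and in height, which is within their stated calibration.

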